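Lid on the reel box, then hold the lace tensioner back past its click

ROBOT

A 6-joint arm with a two-finger parallel gripper is mounted at the origin on the work surface. World frame = base frame: x ahead of the robot, y to its left, z up, the work surface at z = 0. Lengths are in m, angles in degrees, forces in N, time in s.
With the tool pointing down it reaches from about 0.35 to 0.725 m from the base axis. Payload 4.3 kg.
Tool frame: the origin (TCP) lies on the centre line of the jaws, within the pads' length; the fingertips stand 17 mm ahead of it and the grasp point (between the pads) lies 2 mm behind it; z points along the fingers, x is the direction in which the jaws open and shut, and the axes are right-handed (so a half turn about z gives the same grasp; the last joint's range is limited). The gripper opens to 85 mm and grips with 20 to 120 N. Pads are 22 mm wide; open, the fingers measure 114 mm over their backs; the gripper's body (76 mm by 85 mm) begins 54 mm behind the grasp point. The pads swing forward as they close: fully open they stand 13 mm farther back than shut.
Start: joints at [-71.35, 21.618, 4.641, 73.018, 0, 83.68], TCP at [0.243, -0.521, 0.218] pointing down, gripper open.
Joint ranges: [-156.06, 156.06], [-48.1, 94.91], [-58.44, 69.94], [-101.28, 121.22], [-78.64, 73.56], [-180, 180]. Speed limits (degrees/s): [147.25, 147.25, 180, 180, 180, 180].

INTERFACE

Orientations are given as [roll, pitch, yaw] about the fixed x, y, z axes, in that order (R = Rz(yaw) Ry(pitch) Rx(roll)).
In Python, from workcell import readout, imaging, ticket, models gives the robot as it stands.
- The arm moves only by the tool carry_out, never from a script. Its argument "steps" is text: rows parted by semicolons, each of 7 numbers parted by spaces: the finger opening in mm, from 0 to 85.4, then the shift along the tool's x, y, z in units of 30 mm (1.0 is 30 mm), then the turn, a rotation vector about the tool's x, y, z in units of 6 degrees (1.0 is 6 degrees). A call has 1 to 10 rows; each row shifts and turns the pose as measured when the row begins, along the tool's axes as they then stand; what a row does not reach is not made up. A row lasts 1/10 s, in which the tool goes at most 50 mm and 8.59 degrees, less where a joint would pass 70% of its speed; a pose out of reach is approached as far as the arm can. A call is refused whole if a number of a shift passes 1 or a number of a turn 1, either way. A call with a gripper value outside its range is refused whole. The fingers move at their own pace and stop on an object; "force" is the grip in N (left out, the last holds). Time passes only in rows, so rows that do not move let the fingers close. It gives the time, the measured TCP pose, the force and the opening at its end, in the units of the state.
- readout.observe(): the state, without advancing time (a new reading comes with each control period).
- imaging.grab_frame(name): name is "scene" or "top"; returns a dict with "color" (384x512x3 uint8, red, green, blue), "vertical_fov" (degrees; the focal length in pixels is half the picture's height over the tangent of half this angle, whatever the lens; pixels are square), "cx", "cy" (the principal point, pixels), "R" (3x3) and "t" (3): a world point X has camera coordinates R X + t. Camera axes: x right, y down, z forward; pixel columns grow to the right and rows downward; lengths in m; the calibration is good to about 2 mm. A picture is of the moment at which its call begins. There is no depth.
- ticket.job_done(): hands the job in, once; it reports no verdict.
Trained networks look in a picture, given as the dict that the camera call returned (one of the last four; its "shot" number tells which), for a name from the list of things; names that differ only in an ending like _2 or _b are one class to them, and where a whole thing is asked for, a point or a joint stands for the part that bears it (a point fixed in the world has none). Each returns a list of dicts, best first, with "score" (0 to 1); they miss things now and then, are a little off and sometimes report something else, mostly with a low value. They report only what shows in the picture. A call takes as long as a camera call.
- models.search_frame(query, picture): "location" ([column, row] in pixels, amid what is visible of it).
- models.mark_of(query, picture): "location" ([column, row] in pixels: a listed point, or the origin of a listed thing).
The state is a dict: "t": time; "joint_positions": joint angles; "dq": joint speeds; "tau": joint torques, N m; "eef_pos": TCP position; "eef_rot": TCP orientation; "ft_force": force on the tool from outside, world axes, zero at the start; "ft_torque": the same for the moment, N m; "gripper_width": finger opening in m.
Only numpy, scipy, OpenCV 4.12 (cv2) and the standard library are available. Lean on these libraries where they do the work, as an engineer would, in place of code of your own. Each camera call takes 0.05 s, during which the arm holds its last target.

TASK

The reel is in its box: put the rectangular wooden lid on the reel box so that it sits fully home, and let go of it. Then push the sprung tensioner arm back past its ratchet click, a little further so that it is clear of the pawl, and finish while still holding it there, so that I can thread the lace. Leave the other things on the bench alone.

Things in the scene. Friction and masses are not known exactly. Their poses are not given: they have to be found in the camera images.
- reel_box: Rectangular wooden box, open at the top, fixed to the bench; a wooden reel stands inside. Outside 118 (its x) x 94 (its y) x 70 high, walls 5, so the mouth is 108 x 84, and a foot 6 thick that sticks out 16 beyond each x end. Origin: centre of its underside, on the bench.
- lid: Loose wooden lid, about 120 g: a plate 118 (x) x 94 (y) x 6 thick with, beneath it, a plug 100 x 76 x 8 that drops into the box's mouth (4 clearance each side), and on top a bar handle. Origin: centre of the plug's underside. It starts flat on the bench on its plug. Seated, it has its long side along the box's (either way round), plate on the rim, origin 62 above the bench.
- lid_handle (a point): Centre of the top face of the lid's bar handle, 48 above the lid's origin. The bar is 14 thick along the lid's x, 56 long along its y, and stands 34 above the plate's top.
- tensioner: Lace tensioner, fixed: aluminium base plate 150 (x) x 200 (y) x 12 thick. Origin: centre of its underside, on the bench. A steel arm turns about a vertical pivot at (0, -75) mm of this frame; at rest it points to +y, leaning 0.45 rad towards -x. The pawl and its guide block (top 46 above the bench) stand at the plate's +y side.
- roller_top (a point): Centre of the top of the upright grey idler roller on the arm, 100 from the pivot axis, 90 above the bench. The roller is 26 in diameter, from 38 to 90 above the bench, and does not spin. The arm's bar below it is 16 wide, from 26 to 38 above the bench, and reaches 25 beyond the roller's axis, ending in an upright nose pin.
- tension_arm (a joint): Angle of the sprung arm, rad. 0: at rest; it grows as the roller is pushed back towards the tensioner's +x side (clockwise from above). Spring force at the roller: 4.5 N at 0, 9 N at 0.5, 12 N at 0.8; lifting the pawl adds up to 6 N from 0.45 to 0.6. The click comes at 0.6; let go after it, the arm rests on the pawl at 0.61. Clear of the pawl: above 0.66. End stop: 0.95.
- pawl (a joint): Outward slide of the sprung brass pawl, m. 0: fully in. The arm's nose pushes it out about 0.007 as it passes, then it snaps back to 0 (the click) and keeps the arm from springing back.
- cork: Bystander: loose cork, upright, 28 dia x 40 high. Leave alone.
- pot_lid: Bystander: round wooden lid 72 dia with a small round knob, for another pot; it does not belong to the reel box. Leave alone.
- dye_jar: Bystander: small amber jar, 48 dia x 62 high. Leave alone.
- awl: Bystander: awl with wooden handle, 150 long, lying. Leave alone.
- mallet: Bystander: wooden mallet, 200 long, lying. Leave alone.
- rivet_bowl: Bystander: white bowl 72 dia x 32 high. Leave alone.
- slicker: Bystander: turned wooden edge slicker, 32 dia x 76 high, standing. Leave alone.

How it is judged (in metres and radians):
On the way, in this order (a step that is already met when the one before it is completed fails the run):
1. the lid sits fully home on the reel box and is let go, the arm not yet pushed back (z of lid in the frame of reel_box between 0.055 and 0.066 m and horizontal distance between lid and reel_box below 0.009 m and angle between lid's own z axis and vertical below 0.06 rad and contact force between lid and the fingers below 0.3 N and value of joint tension_arm below 0.4 rad), for 0.2 s.
2. the tensioner arm is pushed back past the click and clear of the pawl, the pawl snapped in (value of joint tension_arm above 0.66 rad and value of joint pawl below 0.003 m), for 0.2 s.
At the end, for the whole second after the job is handed in: The lid is flat on the reel box, its plate down on the rim within 4 mm, centred within 9 mm, tilt under 0.06 rad, not touched by the fingers; the tensioner arm is held by the robot (more than 2 N) above 0.66 rad, with the pawl within 3 mm of fully in (all of step 2 and z of lid in the frame of reel_box between 0.055 and 0.066 m and horizontal distance between lid and reel_box below 0.009 m and angle between lid's own z axis and vertical below 0.06 rad and contact force between lid and the fingers below 0.3 N and (contact force between tension_arm and the fingers above 2 N or contact force between tension_arm and the arm above 2 N)); the arm keeps its last pose, push and grip.
It fails at once if a bystander is moved by more than 30 mm (distance of any of cork, pot_lid, dye_jar, awl, mallet, rivet_bowl, slicker from where it was at the start of the episode above 0.03 m).
It also fails if it takes over 64 s, if anything falls off the work surface, if the arm or the gripper's body presses on something with over 40 N, if the wrist force passes 120 N, or if a joint passes its speed limit or range.

## Working session

There is one attempt and no reset: what is moved stays moved. The work goes in short steps, Python scripts to look and compute and a tool call to move; the robot and the scene stay as the last step left them, time stands still between calls to the robot, and variables do not carry over. Pictures are saved under pics/ and viewed, and the job is handed in when it is done.

Besides the shell and the picture viewer there is one more tool, called after "Emit:" as name(argument=value, ...) on one line, values as JSON. carry_out: Moves the arm, as the interface text tells. Its arguments: {"type":"object","properties":{"steps":{"type":"string"},"force":{"type":"number"}},"required":["steps"]}

```bash
ls; mkdir -p pics; python3 - <<'E'
from workcell import readout, imaging, ticket, models
import cv2
print(readout.observe())
for n in ("scene","top"):
    f=imaging.grab_frame(n)
    cv2.imwrite(f"pics/{n}0.png",f["color"][:,:,::-1])
    print(n,f["vertical_fov"],f["cx"],f["cy"],f["R"],f["t"],f.keys())
    for q in ["reel_box","lid","lid_handle","tensioner","roller_top","pawl"]:
        print(q,[(r["location"],round(r["score"],2)) for r in models.mark_of(q,f)[:3]])
E
```

```text
pics
{'t': 0.0, 'joint_positions': array([-7.13487081e+01,  2.16614794e+01,  4.56093858e+00,  7.30185206e+01,
        2.62527321e-04,  8.36815157e+01]), 'dq': array([-0.0094375 ,  0.08356061, -0.04032276,  0.11181736, -0.0200107 ,
        0.01527636]), 'tau': array([-6.75145438e-04, -4.63608956e+01,  2.69872624e+01,  2.07993767e-02,
       -2.40152031e-04,  7.50086233e-07]), 'eef_pos': array([ 0.24252333, -0.52057896,  0.2173516 ]), 'eef_rot': array([-1.79986636e+02,  1.18309333e-01, -6.50302102e+01]), 'ft_force': array([-0.44476336, -1.32353425, -0.11094583]), 'ft_torque': array([ 0.01253947,  0.00045683, -0.0139603 ]), 'gripper_width': 0.08573663990363282}
scene 46.51937884687709 258.56163522894417 189.95639055037879 [[ 0.780484    0.62515239 -0.00540467]
 [ 0.54021974 -0.67874882 -0.49745619]
 [-0.31465434  0.38533689 -0.86747226]] [-0.49174726 -0.27536023  1.19000672] dict_keys(['color', 'vertical_fov', 'cx', 'cy', 'R', 't', 'shot'])
reel_box [([213.4, 193.8], 0.91)]
lid [([133.8, 285.3], 0.61)]
lid_handle [([123.3, 272.7], 0.95)]
tensioner [([304.1, 124.9], 0.71)]
roller_top [([291.7, 90.2], 0.97)]Traceback (most recent call last):
  File "<stdin>", line 9, in <module>
ValueError: it knows: awl, cork, dye_jar, lid, lid_handle, mallet, pot_lid, reel_box, rivet_bowl, roller_top, slicker, tensioner
```

```bash
cat > h.py <<'E'
import numpy as np, cv2
def ray(f,uv,z):
    fl=f["color"].shape[0]/2/np.tan(np.radians(f["vertical_fov"])/2)
    d=np.array([(uv[0]-f["cx"])/fl,(uv[1]-f["cy"])/fl,1.0])
    R=np.array(f["R"]);t=np.array(f["t"])
    c=-R.T@t; w=R.T@d
    return c+w*(z-c[2])/w[2]
def proj(f,X):
    fl=f["color"].shape[0]/2/np.tan(np.radians(f["vertical_fov"])/2)
    p=np.array(f["R"])@np.array(X)+np.array(f["t"])
    return [f["cx"]+fl*p[0]/p[2], f["cy"]+fl*p[1]/p[2]]
E
python3 - <<'E'
from workcell import readout, imaging, ticket, models
from h import *
import pickle
Z=dict(reel_box=0,lid=0,lid_handle=.048,tensioner=0,roller_top=.09,cork=0,pot_lid=0,dye_jar=0,awl=0,mallet=0,rivet_bowl=0,slicker=0)
for n in ("scene","top"):
    f=imaging.grab_frame(n)
    pickle.dump(f,open(n+"0.pkl","wb"))
    im=cv2.resize(f["color"][:,:,::-1],(800,600),interpolation=cv2.INTER_CUBIC)
    cv2.imwrite(f"pics/{n}1.png",im)
    print(n,f["vertical_fov"],f["cx"],f["cy"],"cam",-np.array(f["R"]).T@np.array(f["t"]))
    for q in Z:
        print(q,[(r["location"],round(r["score"],2),ray(f,r["location"],Z[q]).round(4)) for r in models.mark_of(q,f)[:2]])
E
```

```text
scene 46.51937884687709 258.56163522894417 189.95639055037879 cam [ 0.90699668 -0.33803694  0.89266044]
reel_box [([217.7, 189.4], 0.63, array([0.5085, 0.0009, 0.    ]))]
lid [([134.0, 282.7], 0.56, array([ 0.5201, -0.2735,  0.    ]))]
lid_handle [([127.9, 273.4], 0.96, array([ 0.5176, -0.2714,  0.048 ])), ([375.1, 151.5], 0.26, array([0.7459, 0.2825, 0.048 ]))]
tensioner [([300.5, 127.7], 0.97, array([0.5531, 0.264 , 0.    ]))]
roller_top [([293.7, 92.5], 0.89, array([0.5147, 0.2778, 0.09  ])), ([217.4, 189.0], 0.69, array([ 0.5476, -0.0329,  0.09  ]))]
cork [([300.8, 124.6], 0.68, array([0.5479, 0.2724, 0.    ])), ([137.4, 205.3], 0.55, array([ 0.3937, -0.1435,  0.    ]))]
pot_lid [([238.2, 277.5], 0.65, array([ 0.6809, -0.1309,  0.    ]))]
dye_jar [([221.5, 126.9], 0.84, array([0.3965, 0.1429, 0.    ]))]
awl [([294.4, 266.3], 0.59, array([ 0.7574, -0.0388,  0.    ]))]
mallet [([379.5, 153.4], 0.58, array([0.748 , 0.3196, 0.    ]))]
rivet_bowl [([314.2, 204.3], 0.84, array([0.705 , 0.1076, 0.    ]))]
slicker [([334.4, 223.7], 0.73, array([0.7677, 0.0957, 0.    ]))]
top 48.975183795
[... 360 characters left out ...]
top [([168.5, 217.9], 0.68, array([0.5034, 0.2818, 0.09  ])), ([319.8, 163.7], 0.5, array([ 0.6599, -0.1187,  0.09  ]))]
cork [([242.6, 132.8], 0.68, array([0.7729, 0.0982, 0.    ])), ([324.7, 267.5], 0.51, array([ 0.3852, -0.1433,  0.    ]))]
pot_lid [([223.2, 263.2], 0.67, array([0.39  , 0.1405, 0.    ])), ([317.5, 163.7], 0.64, array([ 0.683 , -0.1236,  0.    ]))]
dye_jar [([223.3, 263.4], 0.54, array([0.3894, 0.1402, 0.    ]))]
awl [([287.9, 140.0], 0.75, array([ 0.7533, -0.0364,  0.    ]))]
mallet [([167.5, 141.8], 0.94, array([0.7407, 0.3203, 0.    ]))]
rivet_bowl [([238.1, 157.6], 0.71, array([0.6966, 0.109 , 0.    ]))]
slicker [([242.5, 132.1], 0.46, array([0.7751, 0.0986, 0.    ]))]
```

View pics/scene1.png

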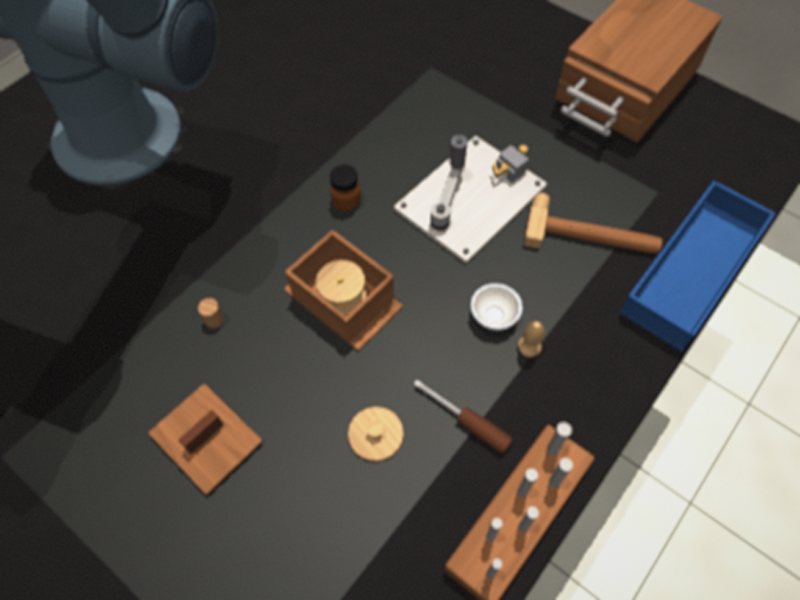

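View pics/top1.png

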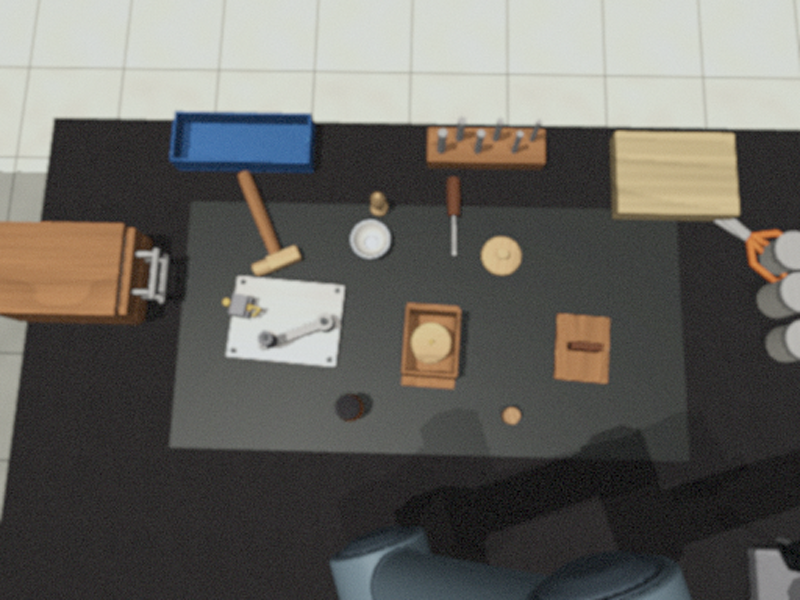

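```bash
python3 - <<'E'
from h import *
import pickle
def crop(n,c,w,h,s,o):
    f=pickle.load(open(n+"0.pkl","rb"))
    im=f["color"][c[1]-h:c[1]+h,c[0]-w:c[0]+w,::-1]
    return cv2.resize(im,None,fx=s,fy=s,interpolation=cv2.INTER_CUBIC)
a=[crop("top",(373,222),32,32,6,0),crop("top",(276,220),32,32,6,0)]
b=[crop("scene",(133,280),48,48,4,0),crop("scene",(220,185),48,48,4,0)]
cv2.imwrite("pics/c.png",np.vstack([np.hstack(a),np.hstack(b)]))
a=crop("top",(184,204),48,40,6,0); b=crop("scene",(300,125),60,50,6,0)
cv2.imwrite("pics/d.png",a);cv2.imwrite("pics/e.png",b)
E
```

```text
(no output)
```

View pics/c.png

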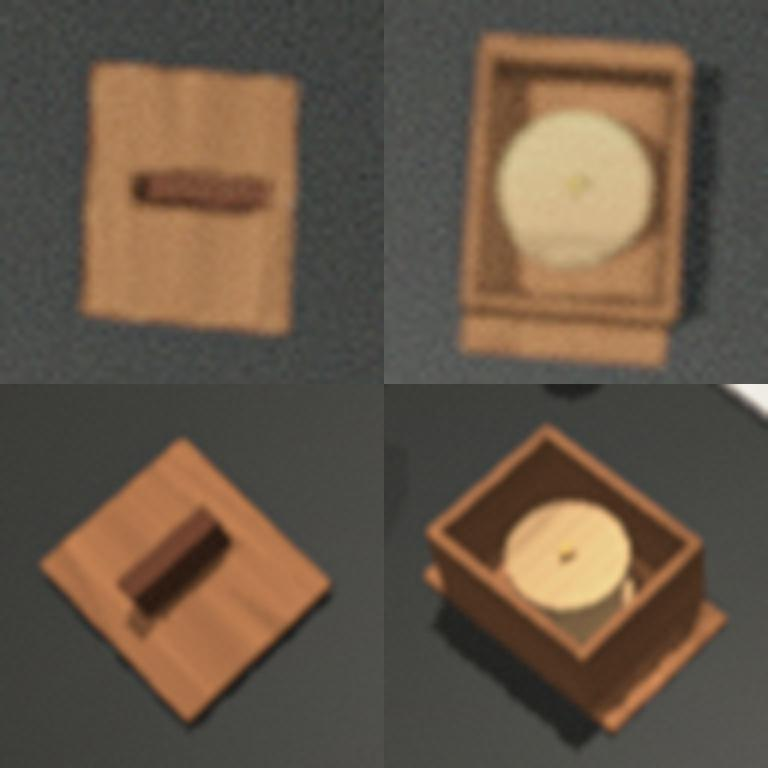

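View pics/d.png

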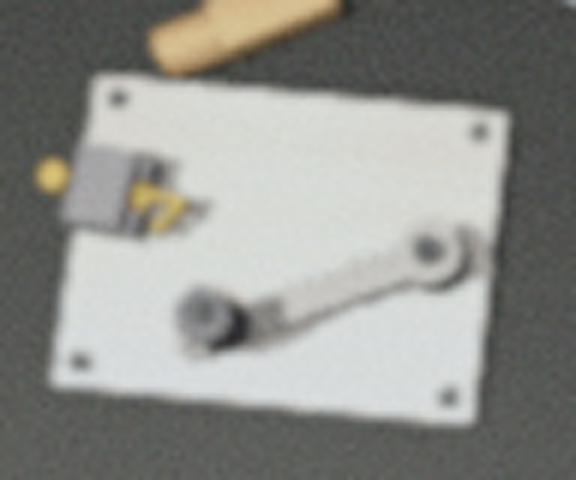

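View pics/e.png

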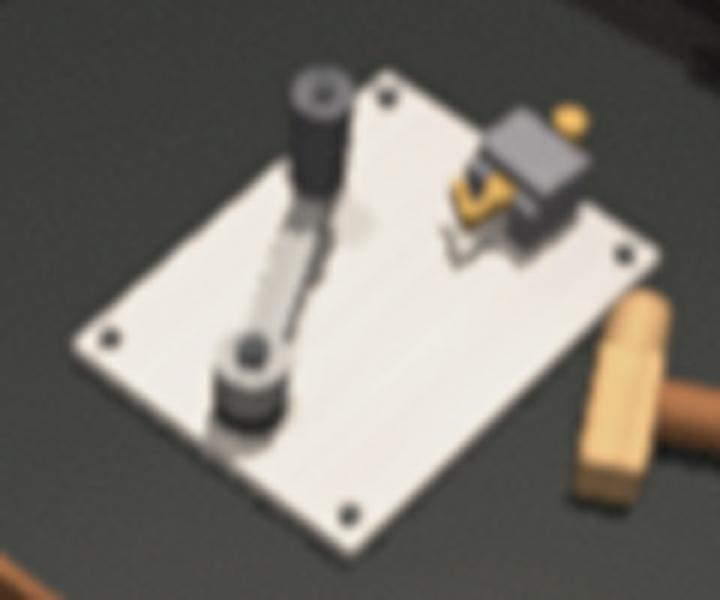

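```bash
python3 - <<'E'
from h import *
import pickle
F={n:pickle.load(open(n+"0.pkl","rb")) for n in("top","scene")}
def go(name,n,off,s,pts,z,sub=(0,0)):
    P=[]
    for p in pts:
        uv=[(p[0]-sub[0]+.5)/s-.5+off[0],(p[1]-sub[1]+.5)/s-.5+off[1]]
        P.append(ray(F[n],uv,z)[:2])
    P=np.array(P)
    L=np.linalg.norm(np.roll(P,-1,0)-P,axis=1)
    ang=[np.degrees(np.arctan2(*(np.roll(P,-1,0)-P)[i][::-1])) for i in range(len(P))]
    print(name,n,"ctr",P.mean(0).round(4),"sides",L.round(4),"ang",np.round(ang,1))
go("lid","top",(341,190),6,[(93,64),(298,76),(290,333),(81,316)],.014)
go("lid","scene",(85,232),4,[(184,437),(332,585),(190,725),(39,566)],.014,(0,384))
go("box","top",(244,188),6,[(482,36),(690,50),(680,322),(464,306)],.07,(384,0))
go("box","scene",(172,137),4,[(548,424),(705,541),(580,658),(427,531)],.07,(384,384))
go("boxin","scene",(172,137),4,[(548,438),(690,541),(582,647),(443,531)],.07,(384,384))
go("handle","scene",(85,232),4,[(202,507),(220,522),(137,598),(119,580)],.048,(0,384))
go("tens","top",(136,164),6,[(97,74),(510,112),(474,424),(51,385)],.012)
go("tens","scene",(240,75),6,[(388,70),(662,252),(350,550),(74,345)],.012)
go("roller","scene",(240,75),6,[(322,94)],.09)
go("roller","top",(136,164),6,[(209,312)],.09)
go("pivot","scene",(240,75),6,[(252,350)],.045)
go("pivot","top",(136,164),6,[(432,250)],.045)
for p in ([ -.01,0],):pass
E
```

```text
lid top ctr [ 0.5133 -0.275 ] sides [0.0962 0.1208 0.0963 0.1189] ang [-92.1 176.4  86.7  -3.7]
lid scene ctr [ 0.5165 -0.2734] sides [0.1188 0.094  0.1198 0.0955] ang [ -4.4 -92.8 176.4  86.6]
box top ctr [ 0.5146 -0.0037] sides [0.0943 0.1225 0.096  0.1221] ang [-92.6 178.4  87.2  -2.4]
box scene ctr [0.5139 0.0008] sides [0.118  0.0962 0.1165 0.0941] ang [ -2.4 -93.5 176.5  87.4]
boxin scene ctr [5.147e-01 4.000e-04] sides [0.1052 0.0855 0.1063 0.0815] ang [ -1.6 -92.  176.3  87.3]
handle scene ctr [ 0.5164 -0.2724] sides [0.0128 0.0524 0.0137 0.0517] ang [  0.6 -93.6 177.2  85.3]
tens top ctr [0.5512 0.2617] sides [0.2008 0.1501 0.201  0.1509] ang [-94.1 175.9  86.1  -4.2]
tens scene ctr [0.5529 0.2662] sides [0.1492 0.2011 0.1477 0.2017] ang [ -4.2 -94.1 176.   86.3]
roller scene ctr [0.5097 0.2828] sides [0.] ang [0.]
roller top ctr [0.5097 0.2771] sides [0.] ang [0.]
pivot scene ctr [0.545  0.1934] sides [0.] ang [0.]
pivot top ctr [0.5464 0.1859] sides [0.] ang [0.]
```

Emit:
carry_out(steps="85 0 0 0 0 0 -1;85 0 0 0 0 0 -1;85 0 0 0 0 0 -1;85 0 0 0 0 0 -1;85 0 0 0 0 0 -1;85 0 0 0 0 0 -1;85 0 0 0 0 0 -1;85 0 0 0 0 0 -1;85 0 0 0 0 0 -1;85 0 0 0 0 0 -1", force=50)

```text
t: 2.6
eef_pos: [0.2427, -0.5213, 0.2183]
eef_rot: [180.0, -0.0, -2.6]
ft_force: [-0.2, 0.2, -0.7]
gripper_width: 0.0852
```

```bash
cat >> h.py <<'E'
from scipy.spatial.transform import Rotation as Ro
def delta(s,target,yaw,tilt=True):
    R=Ro.from_euler("xyz",s["eef_rot"],degrees=True)
    T=Ro.from_euler("xyz",[180,0,yaw],degrees=True)
    d=R.inv().apply(np.array(target)-s["eef_pos"])/.03
    r=np.degrees((R.inv()*T).as_rotvec())/6
    print("t",round(s["t"],2),"pos",s["eef_pos"].round(4),"rot",s["eef_rot"].round(2),"F",s["ft_force"].round(1),"w",round(s["gripper_width"],4))
    print("shift",d.round(2),"turn",r.round(2))
E
python3 - <<'E'
from h import *
from workcell import readout
delta(readout.observe(),[.516,-.274,.12],-3.9)
E
```

```text
t 2.6 pos [ 0.2427 -0.5213  0.2183] rot [179.99  -0.    -2.57] F [-0.2  0.2 -0.7] w 0.0852
shift [ 8.73 -8.64  3.28] turn [ 0.   -0.    0.22]
```

Emit:
carry_out(steps="85 0.87 -0.86 0.2 0 0 0;85 0.87 -0.86 0.2 0 0 0.2;85 0.87 -0.86 0.2 0 0 0;85 0.87 -0.86 0.2 0 0 0;85 0.87 -0.86 0.2 0 0 0;85 0.87 -0.86 0.3 0 0 0;85 0.87 -0.86 0.3 0 0 0;85 0.87 -0.86 0.3 0 0 0;85 0.87 -0.86 0.3 0 0 0;85 0.87 -0.86 0.3 0 0 0")

```text
t: 3.6
eef_pos: [0.5278, -0.278, 0.1422]
eef_rot: [179.6, -0.2, -4.3]
ft_force: [-0.0, -0.7, -0.1]
gripper_width: 0.085
```

```bash
cat > snap.py <<'E'
import sys
from h import *
from workcell import imaging
import pickle
tag=sys.argv[1]; X=[float(v) for v in sys.argv[2:5]]; hw=int(sys.argv[5]); 
out=[]
for n in ("top","scene"):
    f=imaging.grab_frame(n); pickle.dump(f,open(f"{n}_{tag}.pkl","wb"))
    u,v=[int(round(a)) for a in proj(f,X)]
    u=min(max(u,hw),511-hw); v=min(max(v,hw),383-hw)
    im=f["color"][v-hw:v+hw,u-hw:u+hw,::-1]
    s=384/(2*hw)
    out.append(cv2.resize(im,(384,384),interpolation=cv2.INTER_CUBIC)); print(n,"off",u-hw,v-hw,"scale",s)
cv2.imwrite(f"pics/{tag}.png",np.hstack(out))
E
python3 snap.py a .516 -.274 .04 48
python3 - <<'E'
from h import *
from workcell import readout
delta(readout.observe(),[.516,-.274,.12],-3.9)
E
```

```text
top off 326 172 scale 4.0
scene off 79 227 scale 4.0
t 3.7 pos [ 0.5288 -0.2755  0.1409] rot [ 1.7972e+02 -1.7000e-01 -3.9900e+00] F [-0.5 -0.3 -0.6] w 0.085
shift [-0.43 -0.02  0.69] turn [ 0.05 -0.03 -0.01]
```

View pics/a.png

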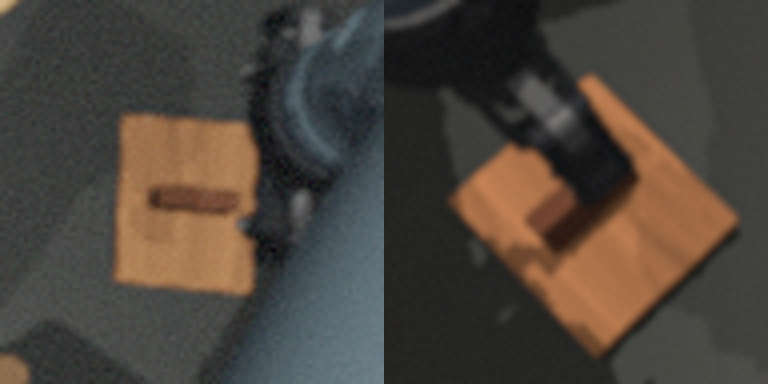

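Emit:
carry_out(steps="85 -0.43 0 0.7 0 0 0;85 0 0 0.8 0 0 0;85 0 0 0.8 0 0 0;85 0 0 0 0 0 0")

```text
t: 4.1
eef_pos: [0.5165, -0.2761, 0.0713]
eef_rot: [179.5, -0.3, -3.9]
ft_force: [-1.0, 0.6, -0.1]
gripper_width: 0.085
```

```bash
python3 snap.py b .516 -.274 .04 48
python3 - <<'E'
from h import *
from workcell import readout
delta(readout.observe(),[.515,-.274,.038],-3.9)
E
```

```text
top off 326 172 scale 4.0
scene off 79 227 scale 4.0
t 4.2 pos [ 0.5188 -0.2776  0.0746] rot [179.39  -0.55  -3.86] F [-0.5  0.6  2. ] w 0.0847
shift [-0.15 -0.12  1.22] turn [ 0.1  -0.09  0.01]
```

View pics/b.png

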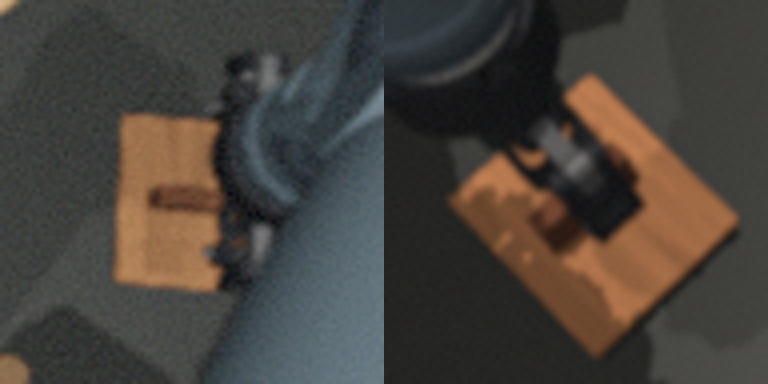

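Emit:
carry_out(steps="85 -0.1 -0.1 0.4 0.05 0 0;85 0 0 0.4 0 0 0;85 0 0 0.35 0 0 0;85 0 0 0 0 0 0")

```text
t: 4.6
eef_pos: [0.5186, -0.2771, 0.0416]
eef_rot: [179.5, -0.9, -3.9]
ft_force: [0.2, 0.1, -0.1]
gripper_width: 0.0849
```

```bash
python3 - <<'E'
from h import *
from workcell import readout
delta(readout.observe(),[.515,-.274,.038],-3.9)
E
```

```text
t 4.6 pos [ 0.5186 -0.2771  0.0416] rot [179.49  -0.91  -3.92] F [ 0.2  0.1 -0.1] w 0.0849
shift [-0.13 -0.1   0.12] turn [ 0.08 -0.15 -0.  ]
```

Emit:
carry_out(steps="85 -0.13 -0.1 0.12 0.1 -0.15 0;85 0 0 0 0 0 0;85 0 0 0 0 0 0")

```text
t: 4.9
eef_pos: [0.5148, -0.2736, 0.0376]
eef_rot: [-179.9, 0.1, -3.9]
ft_force: [-0.4, 0.5, 0.1]
gripper_width: 0.0848
```

```bash
python3 - <<'E'
from h import *
from workcell import readout
delta(readout.observe(),[.515,-.274,.038],-3.9)
E
```

```text
t 4.9 pos [ 0.5148 -0.2736  0.0376] rot [-1.7985e+02  8.0000e-02 -3.9100e+00] F [-0.4  0.5  0.1] w 0.0848
shift [ 0.01  0.01 -0.01] turn [-0.02  0.01 -0.  ]
```

Well placed. Close.

Emit:
carry_out(steps="30 0 0 0 0 0 0;30 0 0 0 0 0 0;30 0 0 0 0 0 0;0 0 0 0 0 0 0;0 0 0 0 0 0 0;0 0 0 0 0 0 0;0 0 0 0 0 0 0;0 0 0 0 0 0 0", force=60)

```text
t: 5.7
eef_pos: [0.5158, -0.2741, 0.0388]
eef_rot: [-179.9, -0.0, -3.9]
ft_force: [-0.1, 1.1, 1.1]
gripper_width: -0.0003
```

```bash
python3 - <<'E'
from h import *
from workcell import readout
delta(readout.observe(),[.515,-.274,.16],-3.9)
E
```

```text
t 5.7 pos [ 0.5158 -0.2741  0.0388] rot [-1.7992e+02 -3.0000e-02 -3.9000e+00] F [-0.1  1.1  1.1] w -0.0003
shift [-0.02 -0.01 -4.04] turn [-0.01 -0.01  0.  ]
```

```bash
python3 snap.py c .516 -.274 .04 48
```

```text
top off 326 172 scale 4.0
scene off 79 227 scale 4.0
```

View pics/c.png

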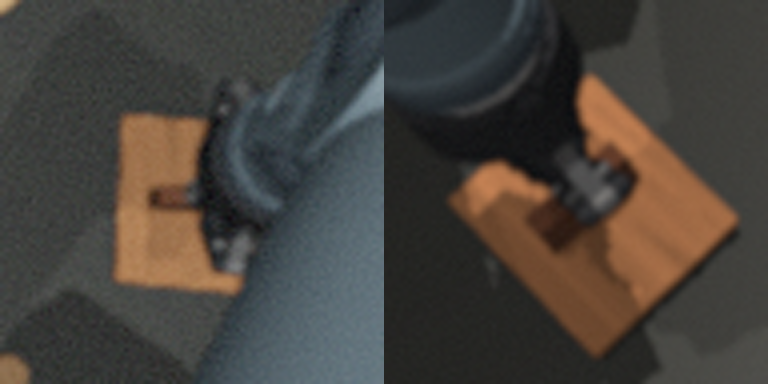

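Emit:
carry_out(steps="0 0 0 -0.5 0 0 0;0 0 0 -0.5 0 0 0;0 0 0 0 0 0 0")

```text
t: 6.1
eef_pos: [0.5151, -0.2737, 0.0687]
eef_rot: [-179.9, 0.1, -3.9]
ft_force: [-0.3, 0.4, 0.7]
gripper_width: -0.0002
```

```bash
python3 snap.py d .516 -.274 .06 64; python3 - <<'E'
from h import *
from workcell import readout
delta(readout.observe(),[.515,-.274,.16],-3.9)
E
```

```text
top off 312 155 scale 3.0
scene off 61 208 scale 3.0
t 6.2 pos [ 0.514  -0.273   0.0669] rot [-179.78    0.2    -3.9 ] F [ 0.6  0.5 -1.2] w -0.0001
shift [ 0.03  0.02 -3.1 ] turn [-0.04  0.03 -0.  ]
```

View pics/d.png

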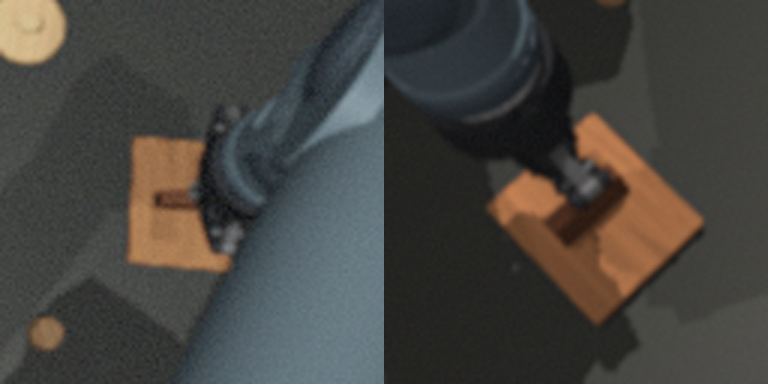

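```bash
cat > ov.py <<'E'
import sys,pickle
from h import *
tag=sys.argv[1]; X=np.array([float(v) for v in sys.argv[2:5]]); yaw=float(sys.argv[5]); hw=32; halfw=float(sys.argv[6])
out=[]
for n in ("top","scene"):
    f=pickle.load(open(f"{n}_{tag}.pkl","rb"))
    u,v=[int(round(a)) for a in proj(f,X)]
    s=12
    im=cv2.resize(f["color"][v-hw:v+hw,u-hw:u+hw,::-1],None,fx=s/2,fy=s/2,interpolation=cv2.INTER_CUBIC)
    c,sn=np.cos(np.radians(yaw)),np.sin(np.radians(yaw))
    def P(p): 
        q=proj(f,p); return tuple(int(((q[i]-[u,v][i]+hw)+.5)*s/2-.5) for i in (0,1))
    for sg in (-1,1):
        a=X+np.array([c,sn,0])*sg*halfw
        for dy in (-.011,.011):
            b=a+np.array([sn,-c,0])*dy
            cv2.line(im,P(b+[0,0,-.017]),P(b+[0,0,.04]),(0,255,0) if sg>0 else (0,0,255),1)
    out.append(im)
cv2.imwrite(f"pics/ov_{tag}.png",np.hstack(out))
E
python3 ov.py d .5145 -.2733 .068 -3.9 .014
python3 ov.py c .5158 -.2741 .0388 -3.9 .014
python3 ov.py b .5188 -.2776 .0746 -3.9 .043
```

```text
(no output)
```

View pics/ov_d.png

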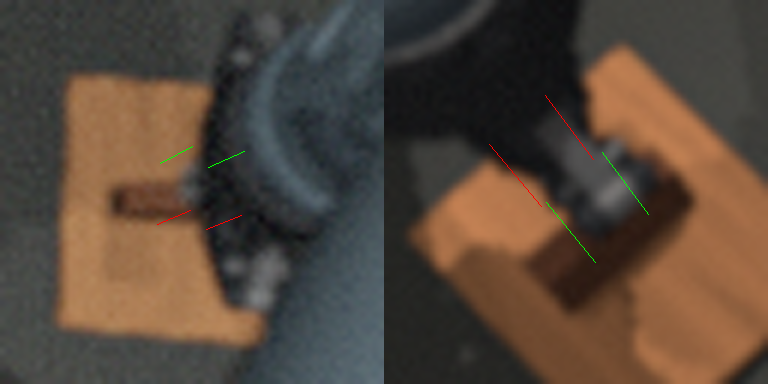

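View pics/ov_c.png

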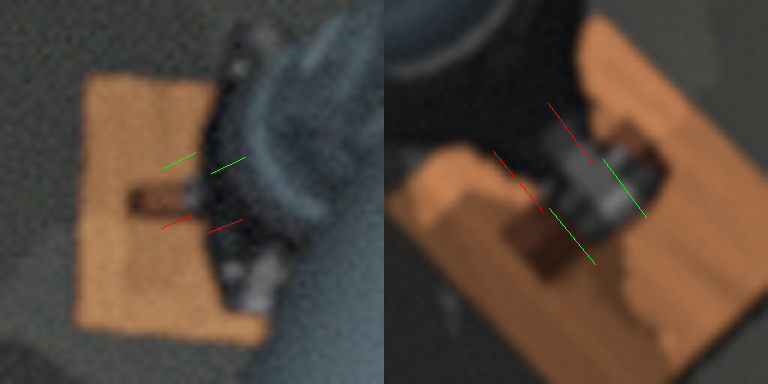

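View pics/ov_b.png

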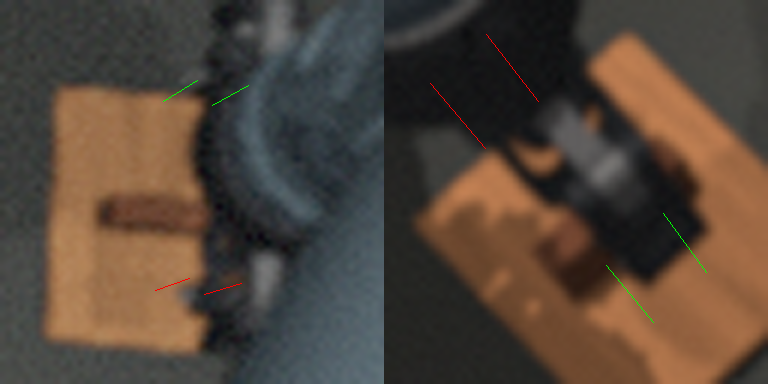

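```bash
python3 - <<'E'
from h import *
import pickle
for t,o in (("c",0),("d",1)):
    f=pickle.load(open(f"scene_{t}.pkl","rb"))
    im=f["color"][240:330,80:190,::-1]
    im=cv2.resize(im,None,fx=6,fy=6,interpolation=cv2.INTER_LANCZOS4).astype(float)
    im=np.clip(255*(im.clip(0,255)/255)**.5,0,255)
    cv2.imwrite(f"pics/z{t}.png",im)
E
```

```text
[ WARN:0@0.581] global loadsave.cpp:1063 imwrite_ Unsupported depth image for selected encoder is fallbacked to CV_8U.
```

View pics/zc.png

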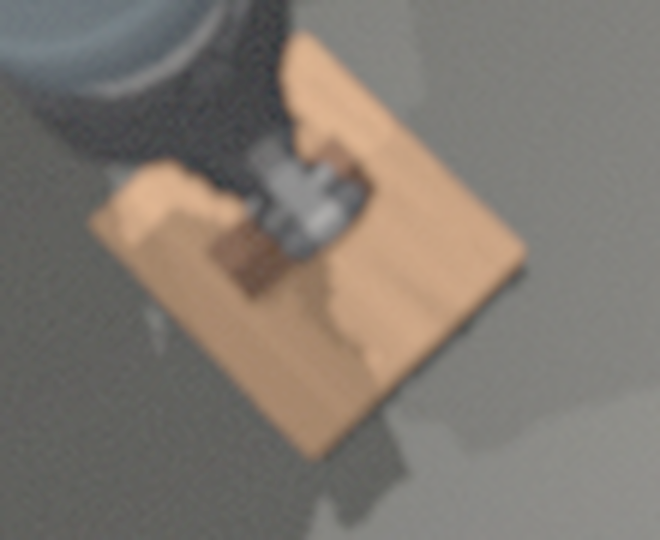

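View pics/zd.png

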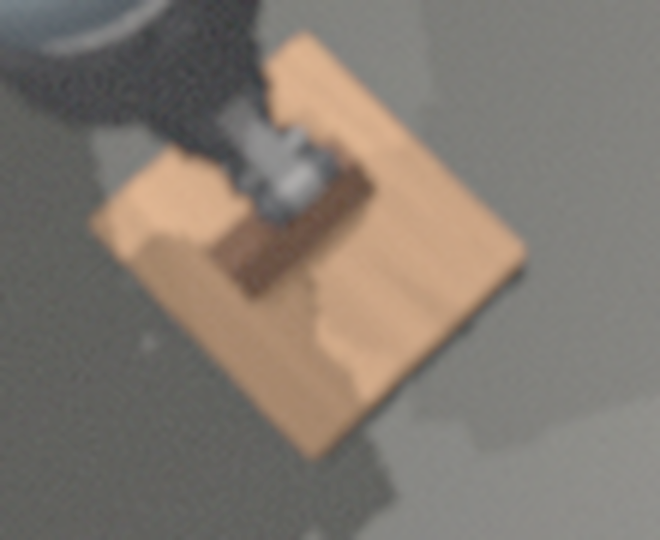

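```bash
python3 - <<'E'
from h import *
import pickle
f=pickle.load(open("scene_d.pkl","rb")); g=pickle.load(open("top_d.pkl","rb"))
z=lambda p:[round((p[0]-80+.5)*6-.5),round((p[1]-240+.5)*6-.5)]
for zz in (.05,.06,.07,.08): print(zz,[z(proj(f,[.5145+dx,-.2733,zz])) for dx in (-.014,0,.014)],np.round(proj(g,[.5145,-.2733,zz]),1))
print("bartop",[z(proj(f,[.516+a,-.273+b,c])) for a,b,c in((-.007,-.028,.048),(.007,-.028,.048),(.007,.028,.048),(-.007,.028,.048),(.007,-.028,.014),(.007,.028,.014))])
im=cv2.resize(g["color"][185:255,330:410,::-1],None,fx=8,fy=8,interpolation=cv2.INTER_LANCZOS4)/255.
im2=cv2.resize(pickle.load(open("top_c.pkl","rb"))["color"][185:255,330:410,::-1],None,fx=8,fy=8,interpolation=cv2.INTER_LANCZOS4)/255.
cv2.imwrite("pics/ztd.png",(255*im**.5).astype(np.uint8)); cv2.imwrite("pics/ztc.png",(255*im2**.5).astype(np.uint8))
E
```

```text
0.05 [[248, 174], [278, 200], [307, 225]] [375.  220.3]
0.06 [[240, 164], [269, 189], [299, 215]] [376.  219.9]
0.07 [[231, 153], [261, 179], [291, 205]] [376.9 219.5]
0.08 [[223, 142], [253, 168], [283, 194]] [377.9 219. ]
bartop [[205, 255], [234, 282], [360, 153], [331, 128], [262, 313], [383, 188]]
```

View pics/ztd.png

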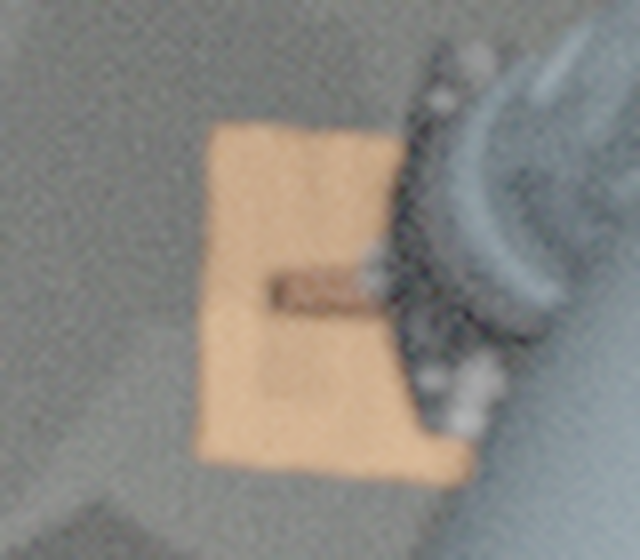

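View pics/ztc.png

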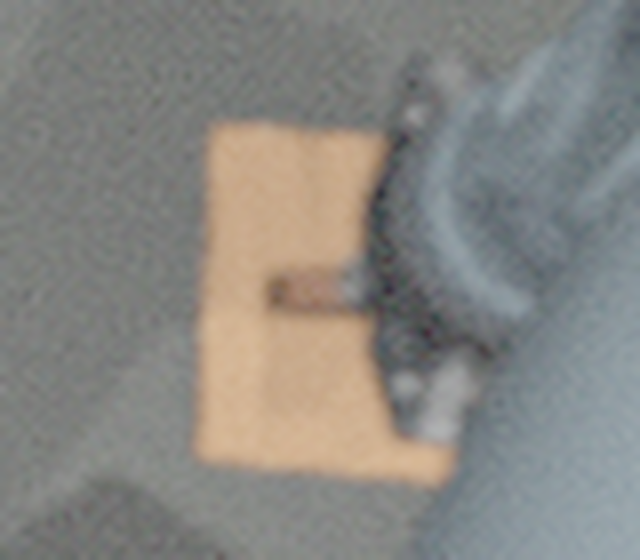

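Emit:
carry_out(steps="0 0 0 0.5 0 0 0;0 0 0 0.35 0 0 0;0 0 0 0 0 0 0")

```text
t: 6.5
eef_pos: [0.513, -0.2723, 0.0386]
eef_rot: [-179.7, 0.3, -3.9]
ft_force: [-0.3, -1.0, -0.3]
gripper_width: 0.0003
```

Emit:
carry_out(steps="0 0 0 0.1 0 0 0;0 0 0 0 0 0 0")

```text
t: 6.7
eef_pos: [0.5129, -0.2722, 0.0352]
eef_rot: [-179.7, 0.3, -3.9]
ft_force: [-0.6, 0.2, -0.2]
gripper_width: -0.0003
```

Emit:
carry_out(steps="0 0 0 0.1 0 0 0;0 0 0 0 0 0 0")

```text
t: 6.9
eef_pos: [0.5133, -0.2725, 0.0361]
eef_rot: [-179.8, 0.2, -3.9]
ft_force: [0.1, -0.5, 0.0]
gripper_width: 0.0
```

Emit:
carry_out(steps="0 0 0 0.2 0 0 0;0 0 0 0 0 0 0")

```text
t: 7.1
eef_pos: [0.5149, -0.2734, 0.0365]
eef_rot: [-180.0, -0.1, -3.9]
ft_force: [0.8, -2.2, -0.7]
gripper_width: 0.0002
```

```bash
python3 snap.py e .514 -.274 .03 32; python3 - <<'E'
from h import *
from workcell import readout
s=readout.observe();delta(s,[.515,-.274,.16],-3.9); print(s["joint_positions"],s["tau"],s["ft_torque"])
import pickle
f=pickle.load(open("scene_e.pkl","rb"));g=pickle.load(open("top_e.pkl","rb"))
a=cv2.resize(f["color"][240:315,90:170,::-1],None,fx=5,fy=5,interpolation=cv2.INTER_LANCZOS4)/255.
b=cv2.resize(g["color"][185:260,330:410,::-1],None,fx=5,fy=5,interpolation=cv2.INTER_LANCZOS4)/255.
cv2.imwrite("pics/ze.png",(255*np.hstack([b,a])**.5).astype(np.uint8))
E
```

```text
top off 341 189 scale 6.0
scene off 96 244 scale 6.0
t 7.2 pos [ 0.5151 -0.2735  0.0356] rot [-1.7995e+02 -6.0000e-02 -3.8800e+00] F [ 0.9  0.1 -0.8] w -0.0003
shift [ 0.    0.01 -4.15] turn [-0.01 -0.01  0.  ]
[-34.24082067  29.14230982 -11.92356906  48.90541458   0.07676409
  59.63784219] [ 6.17577229e-02 -4.96569335e+01  2.34912068e+01  2.57991096e-01
  4.08099411e-03  2.89603452e-05] [-0.01102261 -0.0025338   0.01435641]
```

View pics/ze.png

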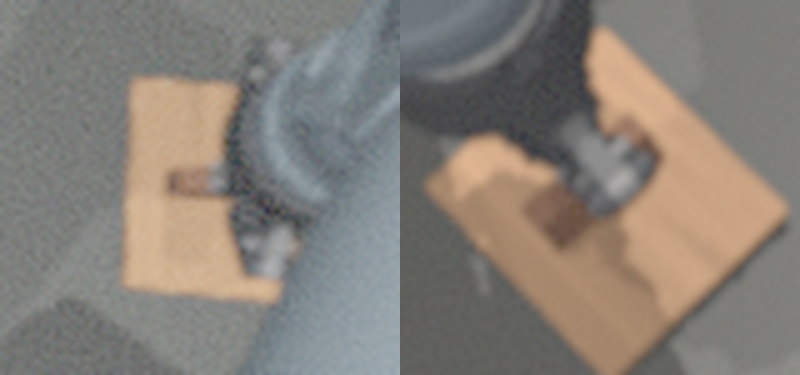

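Emit:
carry_out(steps="0 0 0 0.15 0 0 0")

```text
t: 7.3
eef_pos: [0.5153, -0.2737, 0.0348]
eef_rot: [-180.0, -0.1, -3.9]
ft_force: [-17.6, 10.0, 59.0]
gripper_width: -0.0001
```

Emit:
carry_out(steps="0 0 0 0.15 0 0 0")

```text
t: 7.4
eef_pos: [0.5153, -0.2736, 0.0348]
eef_rot: [179.9, -0.2, -3.9]
ft_force: [-13.6, 9.9, 45.6]
gripper_width: -0.0003
```

Emit:
carry_out(steps="0 0 0 0.2 0 0 0")

```text
t: 7.5
eef_pos: [0.5154, -0.2737, 0.0348]
eef_rot: [179.8, -0.3, -3.8]
ft_force: [-17.7, 11.2, 57.0]
gripper_width: 0.0001
```

Emit:
carry_out(steps="0 0 0 -0.5 0 0 0;85 0 0 -0.5 0 0 0;85 0 0 0 0 0 0;85 0 0 0 0 0 0;85 0 0 0 0 0 0;85 0 0 0 0 0 0;85 0 0 0 0 0 0;85 0 0 0 0 0 0")

```text
t: 8.3
eef_pos: [0.5125, -0.2719, 0.0606]
eef_rot: [-180.0, 0.1, -3.9]
ft_force: [-0.3, -0.4, 0.2]
gripper_width: 0.085
```

```bash
python3 - <<'E'
from h import *
from workcell import readout
delta(readout.observe(),[.514,-.274,.011],-3.9)
E
python3 snap.py g .514 -.274 .05 32;
```

```text
t 8.3 pos [ 0.5125 -0.2719  0.0606] rot [-1.7995e+02  5.0000e-02 -3.8600e+00] F [-0.3 -0.4  0.2] w 0.085
shift [0.06 0.07 1.65] turn [-0.01  0.01  0.01]
top off 343 189 scale 6.0
scene off 93 241 scale 6.0
```

View pics/g.png

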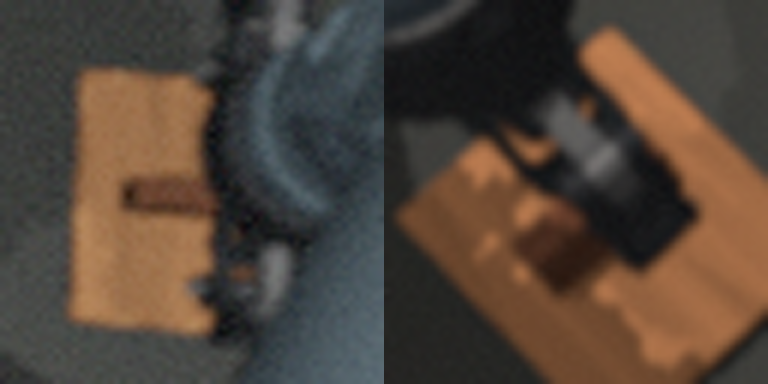

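Emit:
carry_out(steps="85 0 0 0.5 0 0 0;85 0 0 0.4 0 0 0;85 0 0 0.2 0 0 0;85 0 0 0.2 0 0 0")

```text
t: 8.8
eef_pos: [0.5138, -0.2727, 0.0213]
eef_rot: [180.0, -0.1, -3.9]
ft_force: [-0.2, -0.5, 0.9]
gripper_width: 0.0849
```

Emit:
carry_out(steps="85 0 0 0.15 0 0 0;85 0 0 0.15 0 0 0")

```text
t: 9.0
eef_pos: [0.5137, -0.2726, 0.0114]
eef_rot: [180.0, -0.1, -3.9]
ft_force: [-0.6, 0.9, 0.3]
gripper_width: 0.0852
```

```bash
python3 - <<'E'
from h import *
from workcell import readout
delta(readout.observe(),[.514,-.274,.011],-3.9)
E
python3 snap.py i .514 -.274 .05 32;
```

```text
t 9.0 pos [ 0.5137 -0.2726  0.0114] rot [ 1.7997e+02 -8.0000e-02 -3.8500e+00] F [-0.6  0.9  0.3] w 0.0852
shift [0.01 0.05 0.01] turn [ 0.01 -0.01  0.01]
top off 343 189 scale 6.0
scene off 93 241 scale 6.0
```

View pics/i.png

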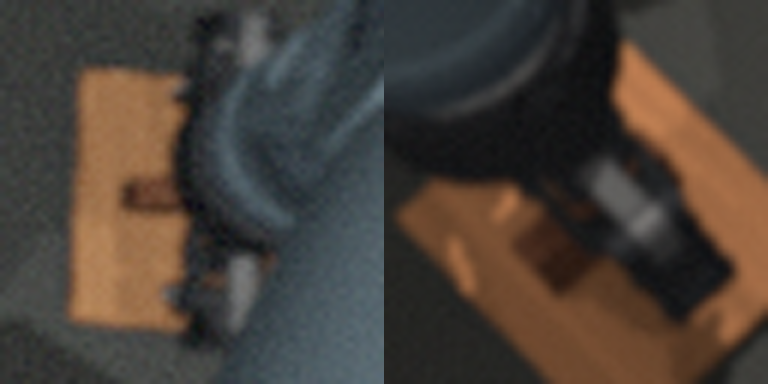

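Emit:
carry_out(steps="40 0 0 0 0 0 0;40 0 0 0 0 0 0;40 0 0 0 0 0 0;0 0 0 0 0 0 0;0 0 0 0 0 0 0;0 0 0 0 0 0 0;0 0 0 0 0 0 0;0 0 0 0 0 0 0", force=40)

```text
t: 9.9
eef_pos: [0.514, -0.2728, 0.0124]
eef_rot: [179.9, -0.1, -3.8]
ft_force: [-0.2, -0.5, -0.8]
gripper_width: 0.0132
```

```bash
python3 - <<'E'
from h import *
from workcell import readout
delta(readout.observe(),[.514,-.274,.011],-3.9)
E
python3 snap.py j .514 -.274 .05 32;
```

```text
t 9.9 pos [ 0.514  -0.2728  0.0124] rot [ 1.7993e+02 -1.3000e-01 -3.8500e+00] F [-0.2 -0.5 -0.8] w 0.0132
shift [0.   0.04 0.05] turn [ 0.01 -0.02  0.01]
top off 343 189 scale 6.0
scene off 93 241 scale 6.0
```

View pics/j.png

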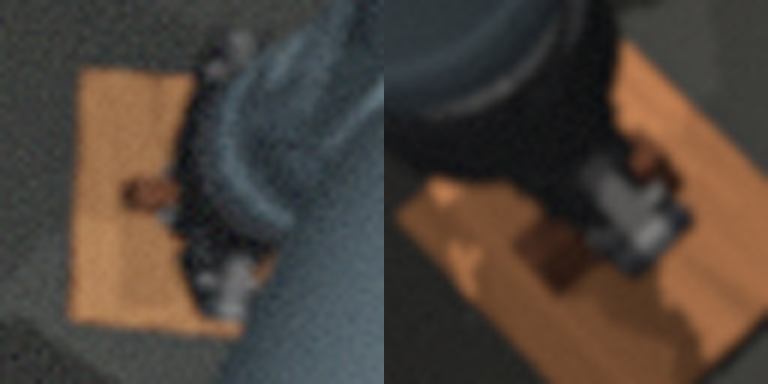

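Emit:
carry_out(steps="0 0 0 -0.5 0 0 0;0 0 0 -0.7 0 0 0;0 0 0 -0.7 0 0 0;0 0 0 -0.7 0 0 0;0 0 0 -0.7 0 0 0;0 0 0 -0.3 0 0 0")

```text
t: 10.6
eef_pos: [0.5101, -0.2702, 0.1195]
eef_rot: [-179.7, 0.4, -3.9]
ft_force: [-0.5, -1.0, -1.4]
gripper_width: 0.013
```

```bash
python3 - <<'E'
from h import *
from workcell import readout
delta(readout.observe(),[.5133,0,.13],-2.8)
E
python3 snap.py k .514 -.274 .1 48;
```

```text
t 10.6 pos [ 0.5101 -0.2702  0.1195] rot [-179.74    0.41   -3.86] F [-0.5 -1.  -1.4] w 0.013
shift [-0.5  -8.99 -0.31] turn [-0.04  0.07 -0.18]
top off 332 170 scale 4.0
scene off 70 216 scale 4.0
```

View pics/k.png

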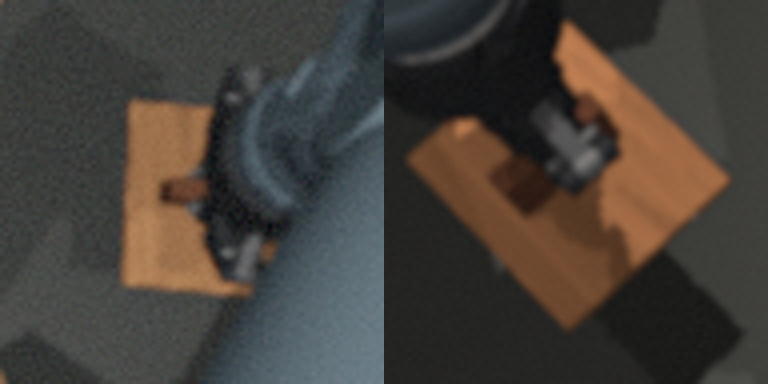

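Lid is lifted (shadow separated). Move over toward the box, staying higher.

Emit:
carry_out(steps="0 -0.1 -0.9 -0.3 0 0 0;0 -0.1 -0.9 0 0 0 -0.1;0 0 -0.9 0 0 0 0;0 -0.1 -0.9 0 0 0 -0.1;0 0 -0.9 0 0 0 0;0 -0.1 -0.9 0 0 0 0;0 0 -0.9 0 0 0 0;0 0 -0.9 0 0 0 0;0 0 -0.9 0 0 0 0;0 0 -0.8 0 0 0 0")

```text
t: 11.7
eef_pos: [0.5042, 0.0058, 0.1149]
eef_rot: [-179.5, 1.5, -3.0]
ft_force: [0.1, -1.3, -1.9]
gripper_width: 0.0132
```

```bash
python3 - <<'E'
from h import *
from workcell import readout
delta(readout.observe(),[.5133,0,.125],-2.8)
E
```

```text
t 11.7 pos [0.5042 0.0058 0.1149] rot [-179.48    1.52   -3.03] F [ 0.1 -1.3 -1.9] w 0.0132
shift [ 0.3   0.17 -0.35] turn [-0.09  0.25 -0.04]
```

Emit:
carry_out(steps="0 0.3 0.17 -0.35 -0.1 0.25 0;0 0 0 0 0 0 0;0 0 0 0 0 0 0")

```text
t: 12.0
eef_pos: [0.5105, 0.003, 0.1215]
eef_rot: [180.0, 0.4, -2.8]
ft_force: [-1.3, 0.5, -1.5]
gripper_width: 0.0132
```

```bash
python3 - <<'E'
from h import *
from workcell import readout
delta(readout.observe(),[.5133,0,.125],-2.8)
E
python3 snap.py l .514 0 .1 48
```

```text
t 12.0 pos [0.5105 0.003  0.1215] rot [179.96   0.37  -2.76] F [-1.3  0.5 -1.5] w 0.0132
shift [ 0.1   0.09 -0.12] turn [0.01 0.06 0.01]
top off 227 168 scale 4.0
scene off 167 119 scale 4.0
```

View pics/l.png

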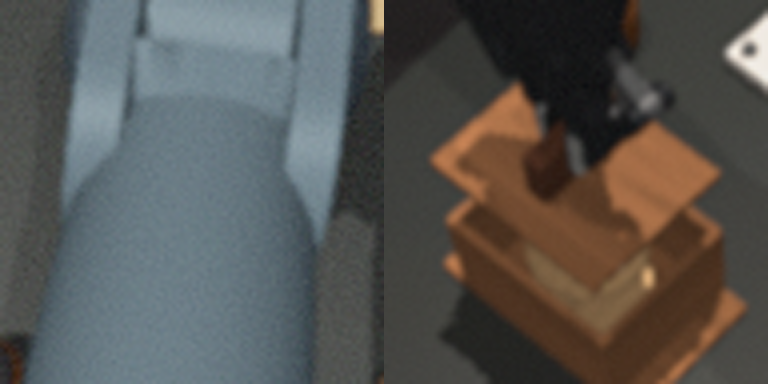

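Emit:
carry_out(steps="0 0.1 0.09 0.3 0 0.06 0;0 0 0 0.3 0 0 0;0 0 0 0 0 0 0;0 0 0 0 0 0 0")

```text
t: 12.5
eef_pos: [0.5132, -0.0025, 0.1009]
eef_rot: [180.0, 0.0, -3.0]
ft_force: [-0.0, -0.3, -1.6]
gripper_width: 0.0133
```

```bash
python3 - <<'E'
from h import *
from workcell import readout
delta(readout.observe(),[.5133,0,.100],-2.8)
E
python3 snap.py m .514 0 .1 32
```

```text
t 12.5 pos [ 0.5132 -0.0025  0.1009] rot [ 1.7995e+02  5.0000e-02 -3.0000e+00] F [-0.  -0.3 -1.6] w 0.0133
shift [ 0.   -0.08  0.03] turn [ 0.01  0.01 -0.03]
top off 243 184 scale 6.0
scene off 183 135 scale 6.0
```

View pics/m.png

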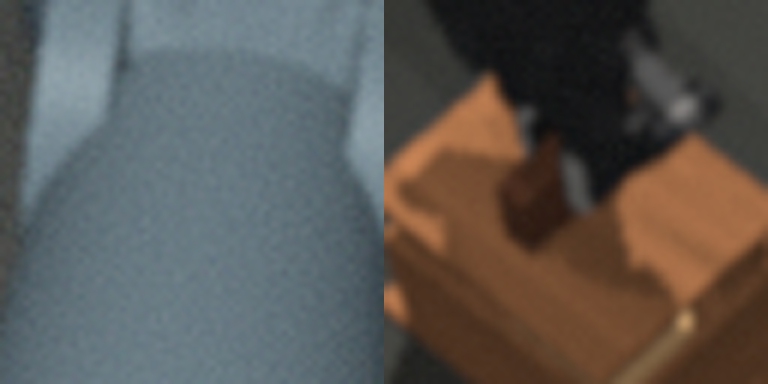

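```bash
python3 - <<'E'
from h import *
import pickle
f=pickle.load(open("scene_m.pkl","rb"))
im=cv2.resize(f["color"][130:235,165:265,::-1],None,fx=5.6,fy=5.6,interpolation=cv2.INTER_LANCZOS4)/255.
im=(255*im**.6).astype(np.uint8)
cv2.imwrite("pics/zm.png",im)
def P(X): 
    q=proj(f,X); return tuple(int(round(((a-b)+.5)*5.6-.5)) for a,b in zip(q,(165,130)))
def rect(c,yaw,z,lx,ly,col):
    a=np.radians(yaw);R=np.array([[np.cos(a),-np.sin(a)],[np.sin(a),np.cos(a)]])
    pts=[P([*(R@np.array([sx*lx/2,sy*ly/2])+c),z]) for sx,sy in((1,1),(1,-1),(-1,-1),(-1,1))]
    print(pts)
    for i in range(4): cv2.line(im,pts[i],pts[(i+1)%4],col,1)
rect([.5143,.0006],-2.7,.07,.118,.094,(0,255,0))
z=.1009-.0124+.014
rect([.5143,-.0020],-3,z,.118,.094,(255,0,0))
cv2.imwrite("pics/zm2.png",im)
E
```

```text
[(487, 261), (319, 423), (99, 246), (268, 96)]
[(481, 221), (306, 386), (81, 204), (257, 52)]
```

View pics/zm2.png

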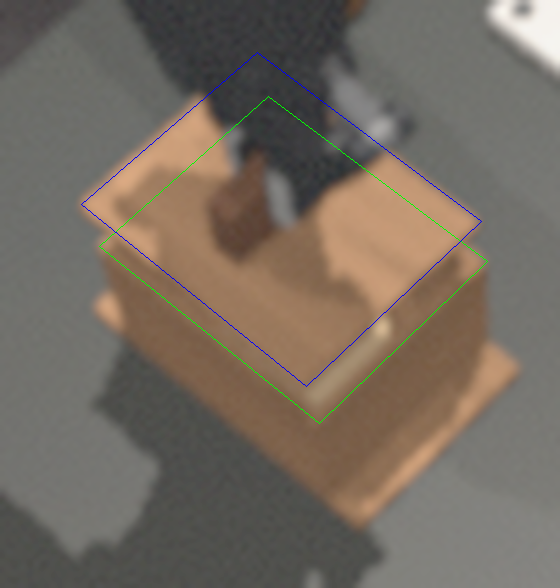

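View pics/zm.png

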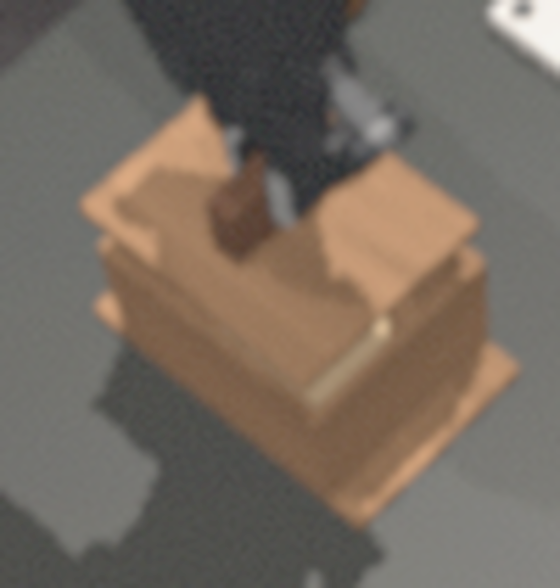

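Emit:
carry_out(steps="0 0 -0.09 0.2 0 0 0;0 0 0 0 0 0 0;0 0 0 0 0 0 0")

```text
t: 12.9
eef_pos: [0.5138, 0.0007, 0.0952]
eef_rot: [180.0, -0.0, -3.0]
ft_force: [0.6, -0.5, -1.0]
gripper_width: 0.0132
```

```bash
cat > zz.py <<'E'
import sys,pickle
from h import *
from workcell import readout,imaging
s=readout.observe(); delta(s,[.5133,0.0003,.0745],-2.8)
f=imaging.grab_frame("scene")
im=cv2.resize(f["color"][130:235,165:265,::-1],None,fx=5.6,fy=5.6,interpolation=cv2.INTER_LANCZOS4)/255.
im=(255*im.clip(0,1)**.6).astype(np.uint8); im0=im.copy()
def P(X): 
    q=proj(f,X); return tuple(int(round(((a-b)+.5)*5.6-.5)) for a,b in zip(q,(165,130)))
def rect(c,yaw,z,lx,ly,col):
    a=np.radians(yaw);R=np.array([[np.cos(a),-np.sin(a)],[np.sin(a),np.cos(a)]])
    pts=[P([*(R@np.array([sx*lx/2,sy*ly/2])+c),z]) for sx,sy in((1,1),(1,-1),(-1,-1),(-1,1))]
    for i in range(4): cv2.line(im,pts[i],pts[(i+1)%4],col,1)
rect([.5143,.0006],-2.7,.07,.118,.094,(0,255,0))
z=float(sys.argv[2]) if len(sys.argv)>2 else s["eef_pos"][2]-.0124+.014
x,y=s["eef_pos"][:2]; print("lid top z",z)
rect([x+.0011,y+.0005] if len(sys.argv)<4 else [.5143,.0006],s["eef_rot"][2],z,.118,.094,(255,0,0))
o=np.hstack([im0,im])[60:480]; cv2.imwrite(f"pics/{sys.argv[1]}.png",cv2.resize(o,None,fx=.714,fy=.714,interpolation=cv2.INTER_AREA))
E
python3 zz.py n
```

```text
t 12.9 pos [0.5138 0.0007 0.0952] rot [ 1.7995e+02 -2.0000e-02 -2.9700e+00] F [ 0.6 -0.5 -1. ] w 0.0132
shift [-0.02  0.01  0.69] turn [ 0.01 -0.   -0.03]
lid top z 0.09675907045115598
```

View pics/n.png

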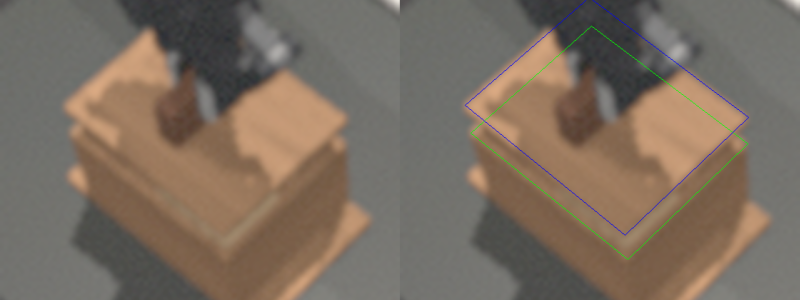

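Emit:
carry_out(steps="0 0 0 0.25 0 0 0;0 0 0 0.2 0 0 0")

```text
t: 13.15
eef_pos: [0.5147, 0.0008, 0.0818]
eef_rot: [179.9, -0.1, -3.0]
ft_force: [-0.0, -0.3, -2.0]
gripper_width: 0.0132
```

Emit:
carry_out(steps="0 0 0 0.15 0 0 0")

```text
t: 13.25
eef_pos: [0.5146, 0.0008, 0.0766]
eef_rot: [179.9, -0.1, -3.0]
ft_force: [-0.3, -0.3, -1.0]
gripper_width: 0.0131
```

Emit:
carry_out(steps="0 0 0 0.1 0 0 0")

```text
t: 13.35
eef_pos: [0.5144, 0.0008, 0.0743]
eef_rot: [179.9, -0.1, -3.0]
ft_force: [-10.9, 0.9, 32.9]
gripper_width: 0.0134
```

```bash
python3 zz.py o
```

```text
t 13.35 pos [0.5144 0.0008 0.0743] rot [ 1.7994e+02 -1.1000e-01 -2.9500e+00] F [-10.9   0.9  32.9] w 0.0134
shift [-0.03  0.02 -0.01] turn [ 0.01 -0.02 -0.03]
lid top z 0.07586015593446173
```

View pics/o.png

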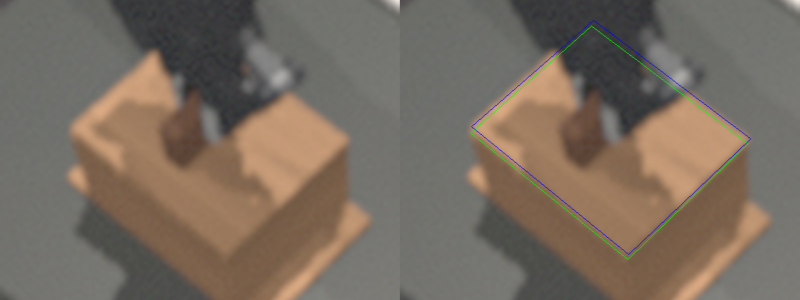

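Emit:
carry_out(steps="0 0 0 0 0 0 0;40 0 0 0 0 0 0;40 0 0 0 0 0 0;40 0 0 0 0 0 0;60 0 0 0 0 0 0;60 0 0 0 0 0 0;60 0 0 -0.5 0 0 0;60 0 0 -0.7 0 0 0;60 0 0 -0.8 0 0 0;60 0 0 -0.8 0 0 0")

```text
t: 14.4
eef_pos: [0.511, 0.0011, 0.1566]
eef_rot: [180.0, 0.4, -3.0]
ft_force: [0.9, -1.0, -0.5]
gripper_width: 0.0599
```

```bash
python3 zz.py p .076 1
```

```text
t 14.4 pos [0.511  0.0011 0.1566] rot [179.97   0.36  -2.97] F [ 0.9 -1.  -0.5] w 0.0599
shift [0.09 0.02 2.74] turn [ 0.    0.06 -0.03]
lid top z 0.076
```

View pics/p.png

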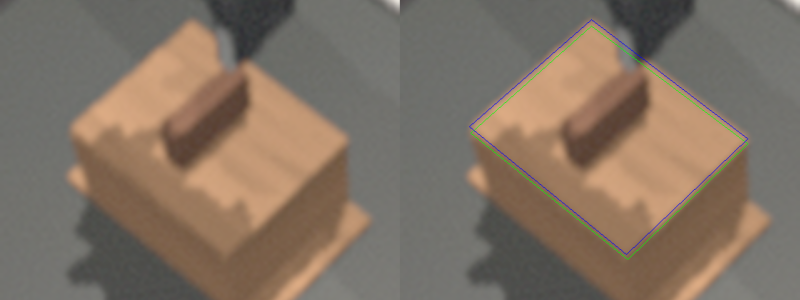

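Emit:
carry_out(steps="0 0 0 -0.5 0 0 0;0 0 0 0 0 0 -1;0 0 0 0 0 0 -1;0 0 0 0 0 0 -1;0 0 0 0 0 0 -1;0 0 0 0 0 0 -1;0 0 0 0 0 0 -1;0 0 0 0 0 0 -1;0 0 0 0 0 0 -1;0 0 0 0 0 0 -1", force=60)

```text
t: 15.45
eef_pos: [0.5159, 0.0006, 0.1782]
eef_rot: [179.6, -0.1, 53.2]
ft_force: [0.0, 0.2, 0.3]
gripper_width: -0.0
```

Emit:
carry_out(steps="0 0 0 0 0 0 -1;0 0 0 0 0 0 -1;0 0 0 0 0 0 -1;0 0 0 0 0 0 -1;0 0 0 0 0 0 -1;0 0 0 0 0 0 0")

```text
t: 16.05
eef_pos: [0.5158, 0.0006, 0.1772]
eef_rot: [179.6, 0.1, 84.5]
ft_force: [0.5, 0.1, 0.1]
gripper_width: -0.0003
```

```bash
python3 - <<'E'
from h import *
from workcell import readout
s=readout.observe();print(s["joint_positions"].round(1))
delta(s,[.455,.284,.16],86)
E
```

```text
[ -7.   15.4 -10.3  63.9  -0.1  -1.5]
t 16.05 pos [0.5158 0.0006 0.1772] rot [1.7965e+02 6.0000e-02 8.4530e+01] F [0.5 0.1 0.1] w -0.0003
shift [ 9.21 -2.92  0.55] turn [ 0.06  0.01 -0.25]
```

Emit:
carry_out(steps="0 0.92 -0.29 0 0 0 -0.1;0 0.92 -0.29 0 0 0 -0.1;0 0.92 -0.29 0 0 0 0;0 0.92 -0.29 0 0 0 0;0 0.92 -0.29 0 0 0 0;0 0.92 -0.29 0 0 0 0;0 0.92 -0.29 0 0 0 0;0 0.92 -0.29 0 0 0 0;0 0.92 -0.29 0 0 0 0;0 0.9 -0.29 0 0 0 0")

```text
t: 17.05
eef_pos: [0.454, 0.2898, 0.1754]
eef_rot: [179.5, 0.1, 83.8]
ft_force: [0.5, -0.7, -0.0]
gripper_width: 0.0002
```

```bash
python3 - <<'E'
from h import *
from workcell import readout
s=readout.observe();print(s["joint_positions"].round(1))
delta(s,[.455,.284,.10],86)
E
```

```text
[26.  18.  -7.  64.6 -0.3 32.2]
t 17.05 pos [0.454  0.2898 0.1754] rot [1.7949e+02 9.0000e-02 8.3820e+01] F [ 0.5 -0.7 -0. ] w 0.0002
shift [-0.18  0.03  2.51] turn [ 0.09  0.02 -0.36]
```

Emit:
carry_out(steps="0 -0.18 0 0.8 0.1 0 -0.36;0 0 0 0.8 0 0 0;0 0 0 0.8 0 0 0;0 0 0 0 0 0 0;0 0 0 0 0 0 0")

```text
t: 17.55
eef_pos: [0.4537, 0.2898, 0.1024]
eef_rot: [179.9, -0.1, 85.9]
ft_force: [-1.0, -0.0, 0.9]
gripper_width: -0.0003
```

```bash
python3 - <<'E'
from h import *
from workcell import readout
s=readout.observe()
delta(s,[.455,.284,.046],86)
E
python3 snap.py q .5 .284 .06 48
```

```text
t 17.55 pos [0.4537 0.2898 0.1024] rot [ 1.7993e+02 -9.0000e-02  8.5870e+01] F [-1.  -0.   0.9] w -0.0003
shift [-0.19  0.06  1.88] turn [ 0.01 -0.01 -0.02]
top off 122 172 scale 4.0
scene off 242 49 scale 4.0
```

View pics/q.png

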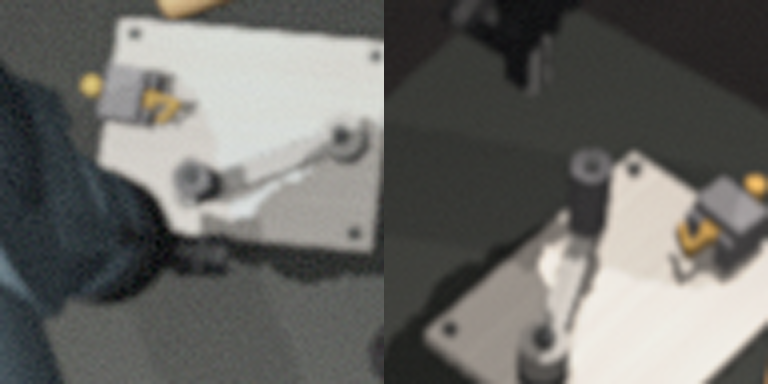

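Emit:
carry_out(steps="0 -0.19 0 0.6 0 0 0;0 0 0 0.7 0 0 0;0 0 0 0.5 0 0 0;0 0 0 0 0 0 0;0 0 0 0 0 0 0")

```text
t: 18.15
eef_pos: [0.4603, 0.2865, 0.0554]
eef_rot: [179.2, -0.5, 85.7]
ft_force: [0.7, -0.1, 0.1]
gripper_width: 0.0001
```

```bash
python3 - <<'E'
from h import *
from workcell import readout
s=readout.observe()
delta(s,[.48,.284,.046],86)
E
python3 snap.py r .5 .284 .06 48
```

```text
t 18.15 pos [0.4603 0.2865 0.0554] rot [179.18  -0.5   85.7 ] F [ 0.7 -0.1  0.1] w 0.0001
shift [-0.04  0.66  0.32] turn [ 0.14 -0.08 -0.05]
top off 122 172 scale 4.0
scene off 242 49 scale 4.0
```

View pics/r.png

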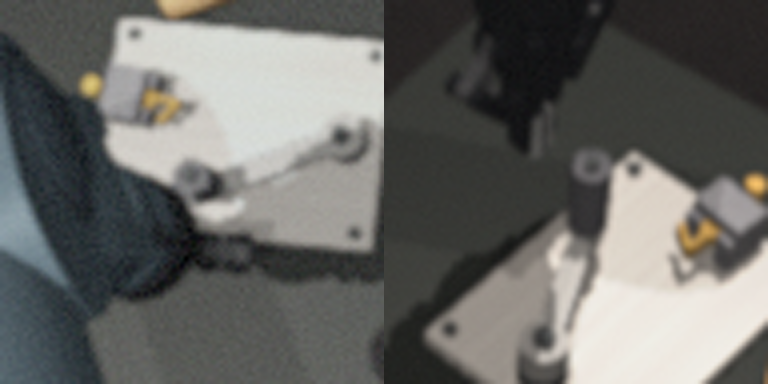

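```bash
python3 - <<'E'
from h import *
import pickle
g=pickle.load(open("top_r.pkl","rb"));f=pickle.load(open("scene_r.pkl","rb"))
print(ray(g,[184.5,235],.068),ray(g,[172,231],.068))
c=lambda p,o:np.round((np.array(p)-o+.5)*4-.5)
for x,y,z in ((.4603,.2865,.068),(.4603,.2865,.11)): print(c(proj(g,[x,y,z]),[122,172]),c(proj(f,[x,y,z]),[242,49])+[384,0])
for n,h,o in(("t",g,(160,200)),("s",f,(330-64,60))):
    im=cv2.resize(h["color"][o[1]:o[1]+64,o[0]-20:o[0]+60,::-1],None,fx=7,fy=7,interpolation=cv2.INTER_LANCZOS4)/255.
    cv2.imwrite(f"pics/zr{n}.png",(255*im.clip(0,1)**.5).astype(np.uint8))
E
```

```text
[0.46093272 0.24085881 0.068     ] [0.47084614 0.27517572 0.068     ]
[184. 253.] [527. 150.]
[169. 247.] [529. 100.]
```

View pics/zrt.png

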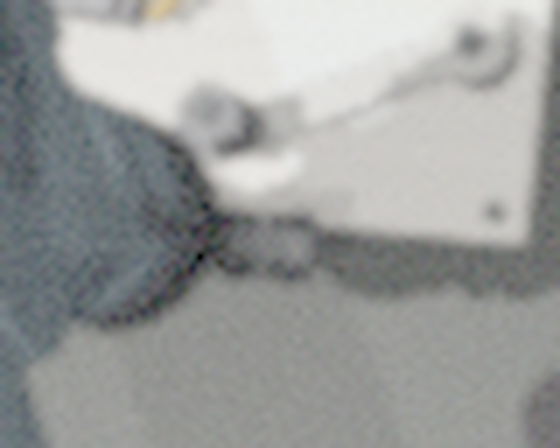

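View pics/zrs.png

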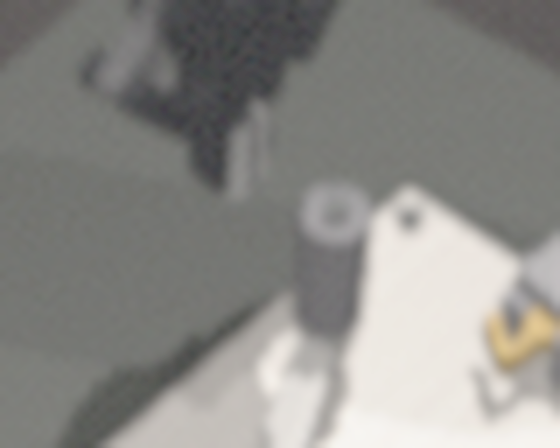

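Emit:
carry_out(steps="0 -0.04 0.3 0.3 0.14 -0.08 0;0 0 0.3 0 0 0 0;0 0 0 0 0 0 0")

```text
t: 18.55
eef_pos: [0.4812, 0.2853, 0.0501]
eef_rot: [179.7, -0.2, 85.7]
ft_force: [0.1, 0.2, -0.6]
gripper_width: -0.0003
```

```bash
python3 - <<'E'
from h import *
from workcell import readout
s=readout.observe()
delta(s,[.53,.285,.046],86)
E
python3 snap.py s .5 .284 .06 48
```

```text
t 18.55 pos [0.4812 0.2853 0.0501] rot [179.74  -0.19  85.72] F [ 0.1  0.2 -0.6] w -0.0003
shift [0.11 1.62 0.14] turn [ 0.04 -0.03 -0.05]
top off 122 172 scale 4.0
scene off 242 49 scale 4.0
```

View pics/s.png

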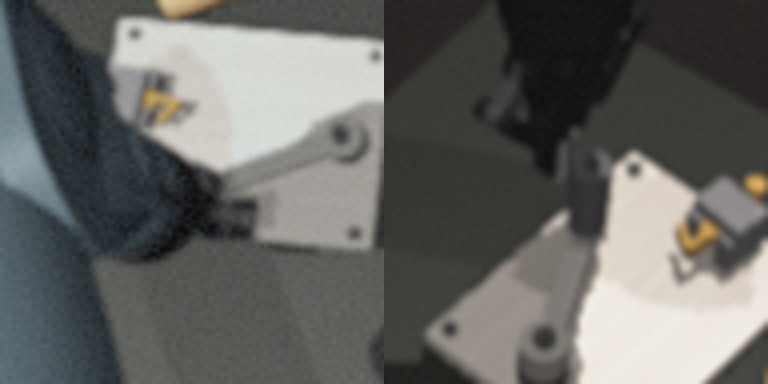

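Emit:
carry_out(steps="0 0.03 0.4 0 0 0 0;0 0.03 0.4 0 0 0 0;0 0.02 0.4 0 0 0 0;0 0 0.15 0 0 0 0")

```text
t: 19.05
eef_pos: [0.5057, 0.2913, 0.0487]
eef_rot: [-178.6, -0.9, 86.2]
ft_force: [-6.7, -1.3, 4.4]
gripper_width: -0.0001
```

```bash
python3 - <<'E'
from h import *
from workcell import readout
s=readout.observe()
delta(s,[.5617,.284,.046],86)
E
python3 snap.py u .53 .26 .06 56
```

```text
t 19.05 pos [0.5057 0.2913 0.0487] rot [-178.63   -0.94   86.19] F [-6.7 -1.3  4.4] w -0.0001
shift [-0.12  1.88  0.04] turn [-0.23 -0.16  0.03]
top off 124 154 scale 3.4285714285714284
scene off 238 53 scale 3.4285714285714284
```

View pics/u.png

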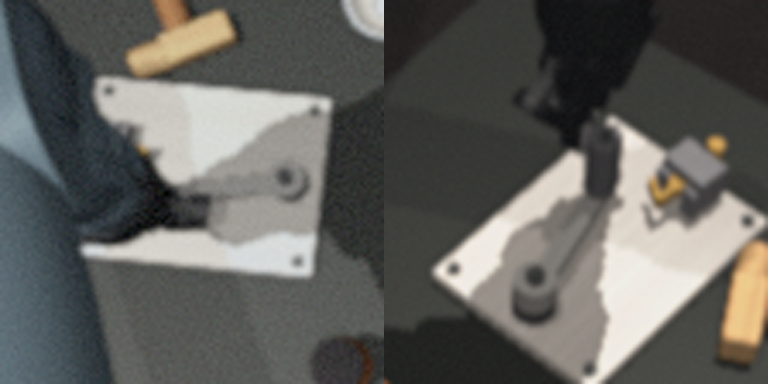

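Emit:
carry_out(steps="0 -0.08 0.3 0 -0.1 -0.1 0;0 -0.05 0.3 0 -0.1 0 0;0 -0.03 0.3 0 -0.1 0 0;0 0 0.3 0 0 0 0")

```text
t: 19.55
eef_pos: [0.523, 0.2921, 0.0475]
eef_rot: [-178.7, -1.2, 86.8]
ft_force: [-8.5, 2.0, 5.7]
gripper_width: -0.0002
```

```bash
python3 - <<'E'
from h import *
from workcell import readout
s=readout.observe()
delta(s,[.5617,.284,.046],86)
E
python3 snap.py v .53 .26 .06 56
```

```text
t 19.55 pos [0.523  0.2921 0.0475] rot [-178.7    -1.16   86.76] F [-8.5  2.   5.7] w -0.0002
shift [-0.2   1.31  0.02] turn [-0.22 -0.19  0.13]
top off 124 154 scale 3.4285714285714284
scene off 238 53 scale 3.4285714285714284
```

View pics/v.png

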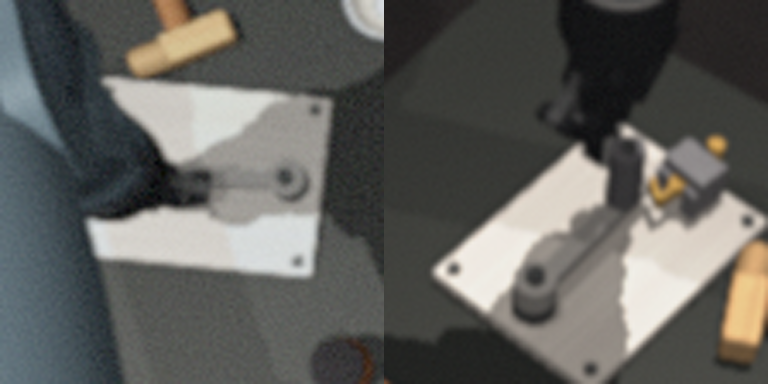

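Emit:
carry_out(steps="0 -0.2 0.35 0 -0.2 -0.2 0;0 -0.1 0.35 0 0 0 0;0 -0.1 0.35 0 0 0 0;0 0 0.3 0 0 0 0")

```text
t: 20.05
eef_pos: [0.5323, 0.2884, 0.0467]
eef_rot: [-176.9, -1.0, 87.6]
ft_force: [-19.5, -2.7, 11.7]
gripper_width: -0.0002
```

```bash
python3 - <<'E'
from h import *
from workcell import readout
s=readout.observe()
delta(s,[.5617,.284,.046],86)
E
python3 snap.py w .54 .26 .06 56
```

```text
t 20.05 pos [0.5323 0.2884 0.0467] rot [-176.88   -1.05   87.55] F [-19.5  -2.7  11.7] w -0.0002
shift [-0.11  0.98 -0.03] turn [-0.52 -0.17  0.26]
top off 124 150 scale 3.4285714285714284
scene off 241 55 scale 3.4285714285714284
```

View pics/w.png

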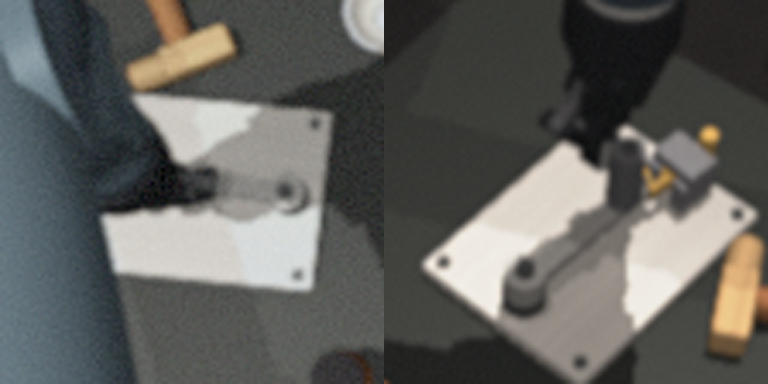

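Emit:
carry_out(steps="0 -0.05 0.45 0 -0.5 -0.1 0.1;0 0 0.45 0 -0.2 0 0.1;0 0 0.35 0 -0.1 0 0")

```text
t: 20.45
eef_pos: [0.5445, 0.2877, 0.0444]
eef_rot: [-179.4, -0.6, 86.8]
ft_force: [-4.3, -1.5, 2.1]
gripper_width: -0.0
```

```bash
python3 - <<'E'
from h import *
from workcell import readout
s=readout.observe()
delta(s,[.5617,.284,.046],86)
E
python3 snap.py x .54 .26 .06 56
```

```text
t 20.45 pos [0.5445 0.2877 0.0444] rot [-179.36   -0.55   86.79] F [-4.3 -1.5  2.1] w -0.0
shift [-0.09  0.58 -0.06] turn [-0.11 -0.09  0.13]
top off 124 150 scale 3.4285714285714284
scene off 241 55 scale 3.4285714285714284
```

View pics/x.png

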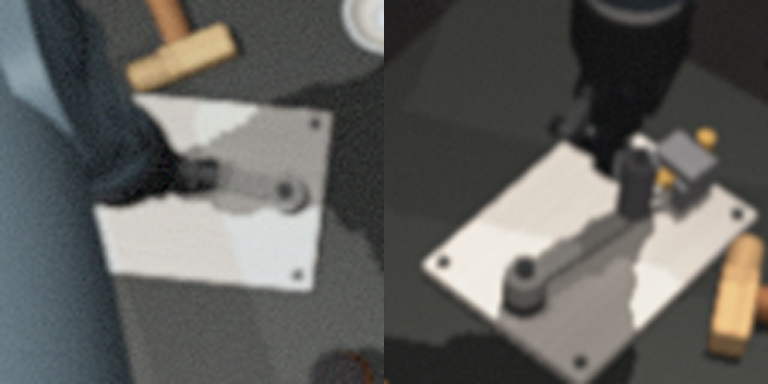

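Emit:
carry_out(steps="0 -0.05 0.4 0 -0.2 -0.1 0.1;0 0 0.4 0 -0.1 0 0;0 0 0.3 0 -0.1 0 0")

```text
t: 20.85
eef_pos: [0.5613, 0.2844, 0.0435]
eef_rot: [179.7, 0.2, 86.4]
ft_force: [-14.1, -0.7, 9.8]
gripper_width: -0.0003
```

```bash
python3 - <<'E'
from h import *
from workcell import readout
s=readout.observe()
delta(s,[.5617,.284,.046],86)
E
python3 snap.py y .55 .26 .06 48
```

```text
t 20.85 pos [0.5613 0.2844 0.0435] rot [1.7974e+02 1.6000e-01 8.6440e+01] F [-14.1  -0.7   9.8] w -0.0003
shift [-0.01  0.02 -0.08] turn [0.04 0.03 0.07]
top off 132 155 scale 4.0
scene off 252 65 scale 4.0
```

View pics/y.png

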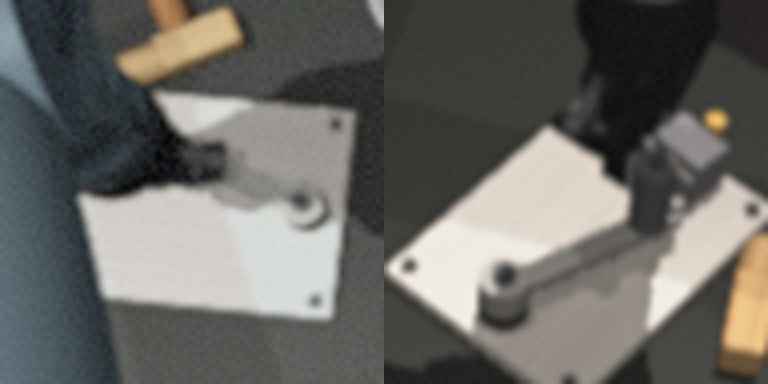

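```bash
python3 - <<'E'
from h import *
import pickle
from workcell import imaging,models
f=imaging.grab_frame("scene"); pickle.dump(f,open("scene_z.pkl","wb"))
r=models.mark_of("roller_top",f)
for q in r[:2]:
    p=ray(f,q["location"],.09); d=p[:2]-np.array([.5475,.1914]); a=np.arctan2(d[0],d[1])-np.radians(4.2)
    print(q["location"],q["score"],p.round(4),np.linalg.norm(d).round(4),"angle",round(a+.45,3))
im=cv2.resize(f["color"][70:170,260:370,::-1],None,fx=7,fy=6,interpolation=cv2.INTER_LANCZOS4)/255.
im=(255*im.clip(0,1)**.6).astype(np.uint8)
R=np.radians(-4.2)
for ang,col in ((.61,(0,0,255)),(.66,(0,255,255)),(.78,(0,255,0)),(.9,(255,0,0))):
    l=ang-.45+np.radians(4.2); P=[]
    for z in (.09,):
        c=np.array([.5475+.1*np.sin(l),.1914+.1*np.cos(l),z]); u=proj(f,c)
        cv2.circle(im,(int((u[0]-260+.5)*7),int((u[1]-70+.5)*6)),3,col,-1)
cv2.imwrite("pics/zz.png",im)
E
```

```text
[316.4, 106.5] 0.6 [0.5813 0.276  0.09  ] 0.0912 angle 0.757
```

View pics/zz.png

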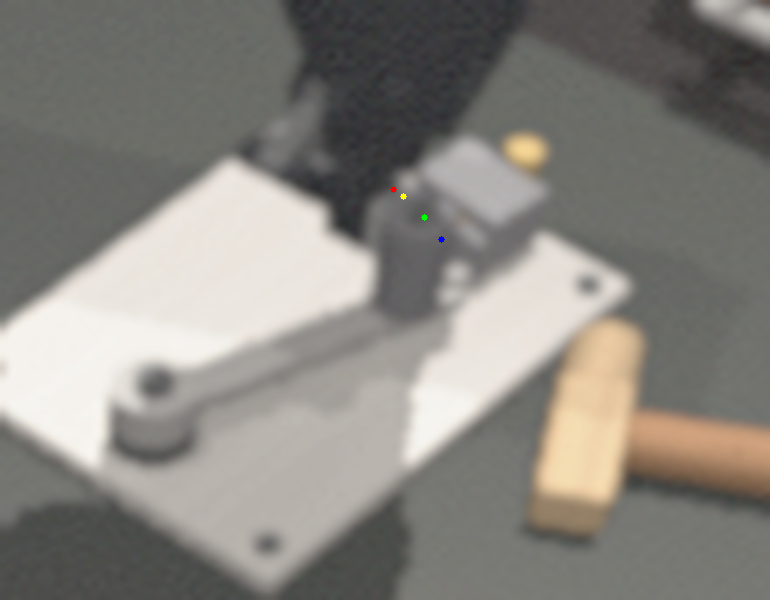

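Emit:
carry_out(steps="0 0 0.25 -0.05 0 0 0;0 0 0.2 0 0 0 0")

```text
t: 21.25
eef_pos: [0.5608, 0.2841, 0.0433]
eef_rot: [-178.9, 0.2, 86.7]
ft_force: [-12.0, 0.1, 9.4]
gripper_width: -0.0003
```

```bash
python3 - <<'E'
from h import *
import pickle
from workcell import imaging,models,readout
delta(readout.observe(),[.57,.284,.046],86)
for n in("scene","top"):
    f=imaging.grab_frame(n); pickle.dump(f,open(n+"_z.pkl","wb"))
    for q in models.mark_of("roller_top",f)[:2]:
        p=ray(f,q["location"],.09); d=p[:2]-np.array([.5475,.1914]); a=np.arctan2(d[0],d[1])-np.radians(4.2)
        print(n,q["location"],q["score"],p.round(4),np.linalg.norm(d).round(4),"angle",round(a+.45,3))
f=pickle.load(open("scene_z.pkl","rb"))
im=cv2.resize(f["color"][70:170,260:370,::-1],None,fx=7,fy=6,interpolation=cv2.INTER_LANCZOS4)/255.
im=(255*im.clip(0,1)**.6).astype(np.uint8)
for ang,col in ((.61,(0,0,255)),(.66,(0,255,255)),(.78,(0,255,0)),(.9,(255,0,0))):
    l=ang-.45+np.radians(4.2)
    for z,r in ((.09,.1),(.038,.125)):
        c=np.array([.5475+r*np.sin(l),.1914+r*np.cos(l),z]); u=proj(f,c)
        cv2.circle(im,(int((u[0]-260+.5)*7),int((u[1]-70+.5)*6)),3,col,-1)
cv2.imwrite("pics/zz2.png",im)
E
```

```text
t 21.25 pos [0.5608 0.2841 0.0433] rot [-178.93    0.19   86.65] F [-12.    0.1   9.4] w -0.0003
shift [ 0.01  0.3  -0.1 ] turn [-0.18  0.03  0.11]
scene [319.9, 106.3] 0.75 [0.5873 0.2816 0.09  ] 0.0986 angle 0.793
top [280.2, 216.9] 0.35 [ 0.5129 -0.0141  0.09  ] 0.2084 angle -2.598
```

View pics/zz2.png

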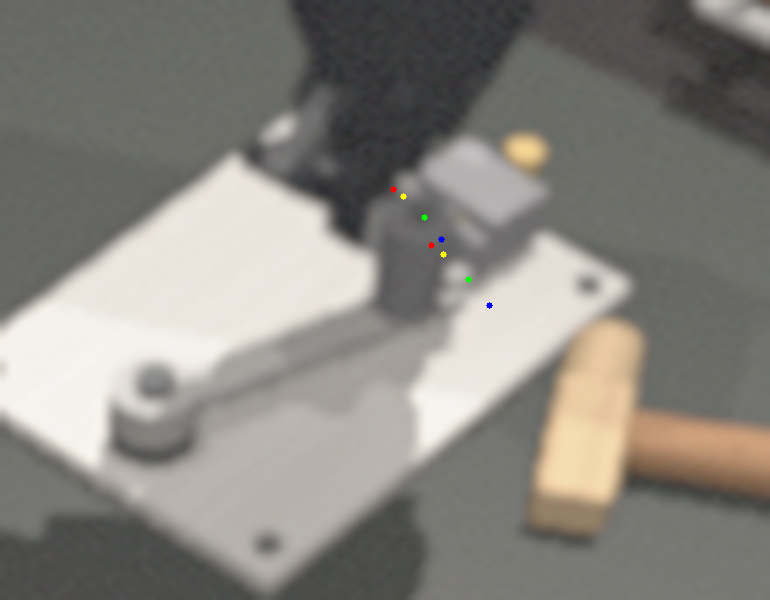

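Emit:
carry_out(steps="0 0 0.3 -0.05 -0.2 0 0.05;0 0 0.25 0 -0.1 0 0;0 0 0.2 0 0 0 0")

```text
t: 21.75
eef_pos: [0.5636, 0.283, 0.0425]
eef_rot: [-178.9, 0.3, 86.7]
ft_force: [-13.0, 0.4, 11.2]
gripper_width: 0.0001
```

```bash
python3 - <<'E'
from h import *
import pickle
from workcell import imaging,models,readout
delta(readout.observe(),[.57,.284,.046],86)
for k in range(2):
    f=imaging.grab_frame("scene"); pickle.dump(f,open("scene_z.pkl","wb"))
    for q in models.mark_of("roller_top",f)[:1]:
        p=ray(f,q["location"],.09); d=p[:2]-np.array([.5475,.1914]); a=np.arctan2(d[0],d[1])-np.radians(4.2)
        print(q["location"],q["score"],p.round(4),np.linalg.norm(d).round(4),"angle",round(a+.45,3))
delta(readout.observe(),[.57,.284,.046],86)
im=cv2.resize(f["color"][60:240,160:380,::-1],None,fx=3.5,fy=3.3,interpolation=cv2.INTER_LANCZOS4)/255.
cv2.imwrite("pics/zz3.png",(255*im.clip(0,1)**.6).astype(np.uint8))
E
```

```text
t 21.75 pos [0.5636 0.283  0.0425] rot [-178.91    0.33   86.65] F [-13.    0.4  11.2] w 0.0001
shift [ 0.04  0.21 -0.12] turn [-0.18  0.06  0.11]
[318.6, 106.0] 0.83 [0.5845 0.2804 0.09  ] 0.0964 angle 0.77
[315.8, 106.4] 0.81 [0.5801 0.2754 0.09  ] 0.0901 angle 0.747
t 21.95 pos [0.5638 0.283  0.0425] rot [-178.91    0.33   86.63] F [-12.6   0.6   9. ] w 0.0002
shift [ 0.05  0.2  -0.12] turn [-0.18  0.06  0.11]
```

View pics/zz3.png

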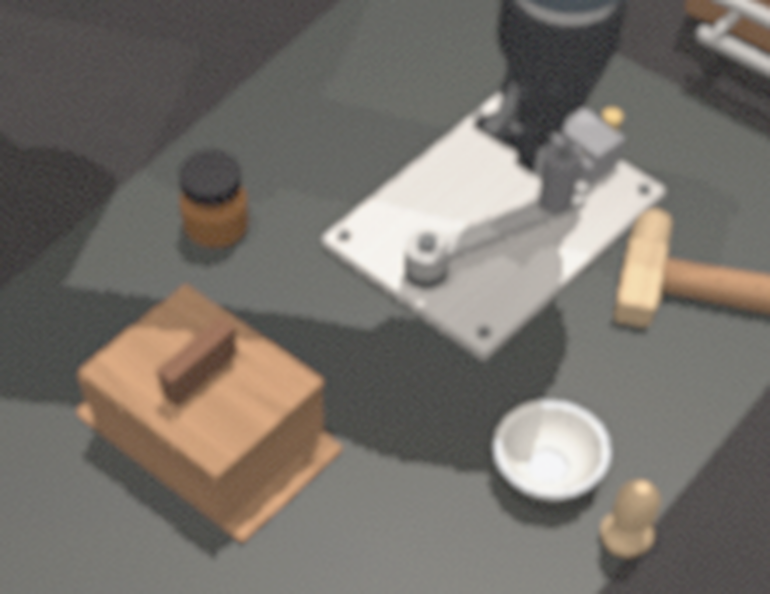

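```bash
python3 - <<'E'
from workcell import ticket,readout
from h import *
print(ticket.job_done())
delta(readout.observe(),[.57,.284,.046],86)
E
```

```text
the job is handed in; nothing more can be done
None
the job is handed in; nothing more can be done
```

The lid is on the reel box and let go. The tensioner arm is pushed past its click, and the closed fingers were still holding it there when I handed the job in. No verdict came back, so what follows is from my own last checks.

- **Lid:** it is flat on the rim and centred to about 1 mm in the scene camera view. The last picture shows it untouched by the gripper.
- **Tensioner:** I estimate the arm at about 0.75–0.80 rad, against the 0.66 needed. The spread comes from the camera readings (0.75–0.79), the tool position (about 0.79) and the 12–13 N push, which fits about 0.8 rad. The pose did not move over 0.2 s of holding.
- **Pawl:** its brass knob is back at its starting pixel, so it has snapped in.
- **Bystanders:** I never came near them, but I did not re-measure each one at the end.
- **Time:** I handed in at about 22 s of the 64 s allowed.

**Checks that disagreed:**
- **Tool height:** the reading was about 30 mm too low compared with the fingertips. My first grasp therefore closed above the handle bar and caught nothing. I found the offset by pressing lightly on the bar (about 59 N at the wrist), corrected for it, and the lid then gripped and seated at the height I expected.
- **Camera agreement:** the two cameras differed by up to about 4 mm in y, so I placed the lid relative to the box in the scene view alone.
- **Upward force:** 9–11 N of upward force remained on the tool during the final hold. I put it down to friction on the roller but did not confirm that.

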